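Chock the texture rollers and try the drop pins

TASK

Lay every texture roller from the rack across a lane of its own on the sloping drying board, resting against that lane's two stop pins. Only once all of them lie there, push an orange chock, nose first, up between the pins against the low side of each roller so that the roller is rolled up the slope about 1 cm, well clear of its pins, and stays there resting on the chock. With every roller chocked, try the pins: press the red spring plunger fully down, keep it there for a second and let it come up again; all rollers must end still chocked clear of the pins (push back any chock that has been knocked away), and the other things on the bench stay where they are.

Things in the scene. Friction and masses are not known exactly. Their poses are not given: they have to be found in the camera images.
- board: Sloping drying board, fixed, plywood top, blue frame, 360 wide (y), 190 deep (x), four lanes at y = -127.5, -42.5, 42.5, 127.5 parted by blue lines. Origin on the table under it, z up, x up the slope: surface height above the table = 38 mm + 0.176 * x (10 degrees), from x = -80 (low edge by the robot, lip 12 mm above the surface) to 110
- lane0 (a point): Where the centre of a roller is when it lies across lane 0, its axis along the board's y, on the surface and against both stop pins. At board x = 54, z = 73 mm; axes as the board's. The pins: steel, 7 mm thick, at board x = 30 and 24 mm either side of the lane's middle, 18 mm above the surface
- lane1 (a point): Where the centre of a roller is when it lies across lane 1, its axis along the board's y, on the surface and against both stop pins. At board x = 54, z = 73 mm; axes as the board's. The pins: steel, 7 mm thick, at board x = 30 and 24 mm either side of the lane's middle, 18 mm above the surface
- lane2 (a point): Where the centre of a roller is when it lies across lane 2, its axis along the board's y, on the surface and against both stop pins. At board x = 54, z = 73 mm; axes as the board's. The pins: steel, 7 mm thick, at board x = 30 and 24 mm either side of the lane's middle, 18 mm above the surface
- lane3 (a point): Where the centre of a roller is when it lies across lane 3, its axis along the board's y, on the surface and against both stop pins. At board x = 54, z = 73 mm; axes as the board's. The pins: steel, 7 mm thick, at board x = 30 and 24 mm either side of the lane's middle, 18 mm above the surface
- plunger (a joint): Spring plunger with red head behind the board's high edge, rigidly joined to all eight stop pins: 0 = up (pins up), 0.024 m = fully down on its stop, pins sunk 6 mm below the surface. Takes about 4.5 N to start and 10.5 N at the stop; springs back up when let go
- plunger_top (a point): Centre of the top of the red plunger head (42 mm across), on the board's middle line at board x = 150, 125 mm above the table when up; moves with it
- roller0: Texture roller: cylinder 50 mm across, 70 long, about 200 g, terracotta with dark brown bands. Origin at its centre, y along its axis (x and z turn as it rolls). Starts in a cradle of the rack, centre 41 mm above the table. May be absent
- roller1: Texture roller: cylinder 50 mm across, 70 long, about 200 g, blue with white bands. Origin at its centre, y along its axis (x and z turn as it rolls). Starts in a cradle of the rack, centre 41 mm above the table. May be absent
- roller2: Texture roller: cylinder 50 mm across, 70 long, about 200 g, yellow with dark brown bands. Origin at its centre, y along its axis (x and z turn as it rolls). Starts in a cradle of the rack, centre 41 mm above the table. May be absent
- roller3: Texture roller: cylinder 50 mm across, 70 long, about 200 g, white with terracotta bands. Origin at its centre, y along its axis (x and z turn as it rolls). Starts in a cradle of the rack, centre 41 mm above the table. May be absent
- chock0: Orange wedge chock, 66 long (x), 30 wide (y), 38 high, about 60 g; all alike. Origin at the centre of its underside, z up; thin nose (2 mm high) at x = +33, face rising from there at 50 degrees to full height at x = +3; from x = 3 to -33 a plain block to grip by its sides. Touching a roller on the board, nose up the slope, its origin lies about 41 mm down the slope from the roller's centre
- chock1: Orange wedge chock, 66 long (x), 30 wide (y), 38 high, about 60 g; all alike. Origin at the centre of its underside, z up; thin nose (2 mm high) at x = +33, face rising from there at 50 degrees to full height at x = +3; from x = 3 to -33 a plain block to grip by its sides. Touching a roller on the board, nose up the slope, its origin lies about 41 mm down the slope from the roller's centre
- chock2: Orange wedge chock, 66 long (x), 30 wide (y), 38 high, about 60 g; all alike. Origin at the centre of its underside, z up; thin nose (2 mm high) at x = +33, face rising from there at 50 degrees to full height at x = +3; from x = 3 to -33 a plain block to grip by its sides. Touching a roller on the board, nose up the slope, its origin lies about 41 mm down the slope from the roller's centre
- chock3: Orange wedge chock, 66 long (x), 30 wide (y), 38 high, about 60 g; all alike. Origin at the centre of its underside, z up; thin nose (2 mm high) at x = +33, face rising from there at 50 degrees to full height at x = +3; from x = 3 to -33 a plain block to grip by its sides. Touching a roller on the board, nose up the slope, its origin lies about 41 mm down the slope from the roller's centre
- rack: Fixed wooden rack, 200 (x) by 180 (y), board 12 mm thick with two rows of cradle rails along its y (rails up to 20 mm high and within 20 mm of a roller's middle line); holds the rollers at x = -48 or 48, y = -42.5 or 42.5, axes along its y. Origin on the table under its centre
- glaze_jar: Glaze jar, 70 across, 100 high, bystander. Origin under its centre
- mug: Terracotta mug, 80 across, 90 high, bystander. Origin under its centre
- bowl: White bowl, 120 across, 50 high, bystander. Origin under its centre
- slip_can: Can, 74 across, 110 high, bystander. Origin under its centre
- sponge: Yellow block sponge 90 x 60 x 30, bystander. Origin under its centre
- brush: Brush, 200 long along its x, bystander. Origin under its centre
Not all that is in view belongs to the job. Leave any pink look-alike of the roller2 alone.

How it is judged:
On the way, in this order (a step that is already met when the one before it is completed fails the run):
1. every roller lies at rest across a lane of its own, against its two stop pins (x of roller0 in the frame of board between 0.0512 and 0.0572 m and z of roller0 in the frame of board between 0.065 and 0.085 m and (y of roller0 in the frame of board between -0.1425 and -0.1125 m or y of roller0 in the frame of board between -0.0575 and -0.0275 m or y of roller0 in the frame of board between 0.0275 and 0.0575 m or y of roller0 in the frame of board between 0.1125 and 0.1425 m) and linear speed of each of roller0, roller1, roller2, roller3 below 0.03 m/s and x of roller1 in the frame of board between 0.0512 and 0.0572 m and z of roller1 in the frame of board between 0.065 and 0.085 m and (y of roller1 in the frame of board between -0.1425 and -0.1125 m or y of roller1 in the frame of board between -0.0575 and -0.0275 m or y of roller1 in the frame of board between 0.0275 and 0.0575 m or y of roller1 in the frame of board between 0.1125 and 0.1425 m) and x of roller2 in the frame of board between 0.0512 and 0.0572 m and z of roller2 in the frame of board between 0.065 and 0.085 m and (y of roller2 in the frame of board between -0.1425 and -0.1125 m or y of roller2 in the frame of board between -0.0575 and -0.0275 m or y of roller2 in the frame of board between 0.0275 and 0.0575 m or y of roller2 in the frame of board between 0.1125 and 0.1425 m) and x of roller3 in the frame of board between 0.0512 and 0.0572 m and z of roller3 in the frame of board between 0.065 and 0.085 m and (y of roller3 in the frame of board between -0.1425 and -0.1125 m or y of roller3 in the frame of board between -0.0575 and -0.0275 m or y of roller3 in the frame of board between 0.0275 and 0.0575 m or y of roller3 in the frame of board between 0.1125 and 0.1425 m)), for 0.2 s.
2. every roller is chocked: rolled up clear of its pins and resting on a chock (x of roller0 in the frame of board between 0.0572 and 0.0822 m and z of roller0 in the frame of board between 0.065 and 0.085 m and (y of roller0 in the frame of board between -0.1425 and -0.1125 m or y of roller0 in the frame of board between -0.0575 and -0.0275 m or y of roller0 in the frame of board between 0.0275 and 0.0575 m or y of roller0 in the frame of board between 0.1125 and 0.1425 m) and linear speed of each of roller0, roller1, roller2, roller3 below 0.03 m/s and (contact force between roller0 and chock0 above 0.03 N or contact force between roller0 and chock1 above 0.03 N or contact force between roller0 and chock2 above 0.03 N or contact force between roller0 and chock3 above 0.03 N) and x of roller1 in the frame of board between 0.0572 and 0.0822 m and z of roller1 in the frame of board between 0.065 and 0.085 m and (y of roller1 in the frame of board between -0.1425 and -0.1125 m or y of roller1 in the frame of board between -0.0575 and -0.0275 m or y of roller1 in the frame of board between 0.0275 and 0.0575 m or y of roller1 in the frame of board between 0.1125 and 0.1425 m) and (contact force between roller1 and chock0 above 0.03 N or contact force between roller1 and chock1 above 0.03 N or contact force between roller1 and chock2 above 0.03 N or contact force between roller1 and chock3 above 0.03 N) and x of roller2 in the frame of board between 0.0572 and 0.0822 m and z of roller2 in the frame of board between 0.065 and 0.085 m and (y of roller2 in the frame of board between -0.1425 and -0.1125 m or y of roller2 in the frame of board between -0.0575 and -0.0275 m or y of roller2 in the frame of board between 0.0275 and 0.0575 m or y of roller2 in the frame of board between 0.1125 and 0.1425 m) and (contact force between roller2 and chock0 above 0.03 N or contact force between roller2 and chock1 above 0.03 N or contact force between roller2 and chock2 above 0.03 N or contact force between roller2 and chock3 above 0.03 N) and x of roller3 in the frame of board between 0.0572 and 0.0822 m and z of roller3 in the frame of board between 0.065 and 0.085 m and (y of roller3 in the frame of board between -0.1425 and -0.1125 m or y of roller3 in the frame of board between -0.0575 and -0.0275 m or y of roller3 in the frame of board between 0.0275 and 0.0575 m or y of roller3 in the frame of board between 0.1125 and 0.1425 m) and (contact force between roller3 and chock0 above 0.03 N or contact force between roller3 and chock1 above 0.03 N or contact force between roller3 and chock2 above 0.03 N or contact force between roller3 and chock3 above 0.03 N)), for 0.3 s.
3. the plunger is fully down while every roller is chocked (all of step 2 and value of joint plunger above 0.0215 m), for 0.5 s.
At the end, for the whole second after the job is handed in: Every roller at rest in a lane (within 15 mm of its middle), 3 to 28 mm up the slope from where it would touch the pins, bearing on a chock; plunger up again (within 3 mm); all still (all of step 2 and value of joint plunger below 0.003 m and linear speed of each of chock0, chock1, chock2, chock3 below 0.02 m/s).
It fails at once if one of the other things on the bench is moved by more than 4 cm (distance of any of glaze_jar, mug, bowl, slip_can, sponge, brush from where it was at the start of the episode above 0.04 m).
Of roller0, roller1, roller2, roller3 only 3 to 4 are there at a start; the rules pass over those that are not, and their reading is None.
At some moment in a run one of chock0, chock1, chock2, chock3 may be knocked a few centimetres aside while the robot is not near it.
It also fails if it takes over 210 s, if anything falls off the work surface, if the arm or the gripper's body presses on something with over 40 N, if the wrist force passes 120 N, or if a joint passes its speed limit or range.

ROBOT

A 7-joint arm with a two-finger parallel gripper is mounted at the origin on the work surface. World frame = base frame: x ahead of the robot, y to its left, z up, the work surface at z = 0. Lengths are in m, angles in rad, forces in N, time in s.
With the tool pointing down it reaches from about 0.4 to 0.85 m from the base axis. Payload 10.4 kg.
Tool frame: the origin (TCP) lies between the finger pads; the fingertips stand ahead of it and the grasp point (between the pads) lies 5 mm behind it (manip.tip_extent is the z of the fingertips in the tool frame, in m); z points along the fingers, y is the line along which they close (so a half turn about z gives the same grasp; the last joint's range is limited). The gripper opens to 85 mm and grips with 20 to 120 N. Pads are 22 mm wide; open, the fingers measure 114 mm over their backs; the gripper's body (76 mm by 85 mm) begins 54 mm behind the grasp point. The pads swing forward as they close: fully open they stand 13 mm farther back than shut.
Start: joints at [1.12, 0.332, -0.065, 1.46, 0.022, 1.35, -0.088], TCP at [0.259, -0.569, 0.212] pointing down, gripper open.
Joint ranges: [-2.6, 2.6], [-0.5, 2.12], [-1.47, 1.34], [0.16, 2.42], [-1.27, 4.41], [0.06, 2.06], [-2.6, 2.6]. Speed limits (rad/s): [2.22, 2.22, 2.79, 2.79, 3.14, 3.14, 3.14].

INTERFACE

Orientations are given as a unit quaternion [x, y, z, w].
In Python, from workcell import status, viewer, manip gives the robot as it stands.
- The arm moves only by the tool play_rows, never from a script. Its argument "plan" is one flat list of numbers, 7 for each row, row after row: the turn, a rotation vector about the tool's x, y, z in degrees, then the shift along the tool's x, y, z in m, then the opening, from 0 (shut) to 1 (fully open). In form: [ax, ay, az, dx, dy, dz, grip, ax, ay, az, dx, dy, dz, grip, ...]. A call has 1 to 20 rows; each row is the pose to reach, as a shift and turn from the pose commanded when the call began, along the tool's axes at that moment; what a row does not reach only later rows make up. A row lasts 1/8 s, in which the tool goes at most 62.5 mm and 10.7 degrees, less where a joint would pass 70% of its speed; a pose out of reach is approached as far as the arm can. A call with a gripper value outside its range is refused whole. The fingers move at their own pace and stop on an object; "squeeze" is the grip in N (left out, the last holds). Time passes only in rows, so rows that repeat a pose let the fingers close. It gives the time, the measured TCP pose, the force, the opening and the grip force at its end, in the units of the state.
- status.get_obs(): the state, without advancing time (a new reading comes with each control period).
- viewer.camera(name): name is "scene" or "top" or "wrist"; returns the picture (400x640x3 uint8, red, green, blue); there is no depth.
- viewer.camera_model(name): a dict with "fx", "fy", "cx", "cy" (pixels), "R" (3x3) and "t" (3): a world point X has camera coordinates R X + t. Camera axes: x right, y down, z forward; pixel columns grow to the right and rows downward; lengths in m; the calibration is good to about 2 mm. The wrist camera is an equidistant fisheye: a pixel r from the principal point sees the ray r / f radians off the axis. A picture is of the moment at which its call begins: read the wrist's pose just before it. camera_model takes no time and is no camera call; for the wrist camera it gives the pose at the moment of the call.
- manip.hand_in(): hands the job in; it is judged then, once.
The state is a dict: "clock": time; "joint_pos": joint angles; "joint_velocities": joint speeds; "tau": joint torques, N m; "position": TCP position; "ee_rot": TCP orientation; "ft_force": force on the tool from outside, world axes, zero at the start; "torque": the same for the moment, N m; "grip_width": opening from 0.0 (shut) to 1.0 (fully open); "grasp_force": force on a finger pad.
Only numpy, scipy, OpenCV 4.12 (cv2) and the standard library are available. Lean on these libraries where they do the work, as an engineer would, in place of code of your own. Each camera call takes 0.05 s, during which the arm holds its last target. There are 200 camera calls.

## Working session

There is one attempt and no reset: what is moved stays moved. The work goes in short steps, Python scripts to look and compute and a tool call to move; the robot and the scene stay as the last step left them, time stands still between calls to the robot, and variables do not carry over. Pictures are saved under pics/ and viewed, at most 14 in all, crops included, and the job is handed in when it is done.

Besides the shell and the picture viewer there is one more tool, called after "Request:" as a command line: name --argument value ..., lists and objects as JSON in quotes. play_rows: Moves the arm, as the interface text tells. Its arguments: {"type":"object","properties":{"plan":{"type":"array","items":{"type":"number"}},"squeeze":{"type":"number"}},"required":["plan"]}

```bash
mkdir -p pics; ls; python3 - <<'E'
from workcell import status, viewer, manip
import cv2,numpy as np
for n in ("scene","top"):
    cv2.imwrite(f"pics/{n}0.png",cv2.cvtColor(viewer.camera(n),cv2.COLOR_RGB2BGR))
    m=viewer.camera_model(n);print(n,m['fx'],m['cx'],m['cy'],(-np.array(m['R']).T@m['t']).round(3),np.array(m['R']).round(3).tolist())
s=status.get_obs();print(s['clock'],s['position'],s['ee_rot'],s['grip_width'],manip.tip_extent)
E
```

```text
pics
scene 424.4351999163889 327.2462320500386 203.48263928451868 [1.204 0.28  0.934] [[-0.374, 0.927, -0.005], [0.702, 0.28, -0.655], [-0.606, -0.248, -0.755]]
top 468.4865372608707 319.6266431152986 206.8468931494263 [ 0.248 -0.009  1.471] [[0.01, -1.0, 0.011], [-0.98, -0.012, -0.198], [0.198, -0.009, -0.98]]
0.1 [ 0.25915958 -0.5683251   0.21119947] [ 9.77204538e-01  2.12299012e-01 -1.64663202e-04 -6.27797620e-04] 0.9970744737749162 0.014
```

View pics/top0.png

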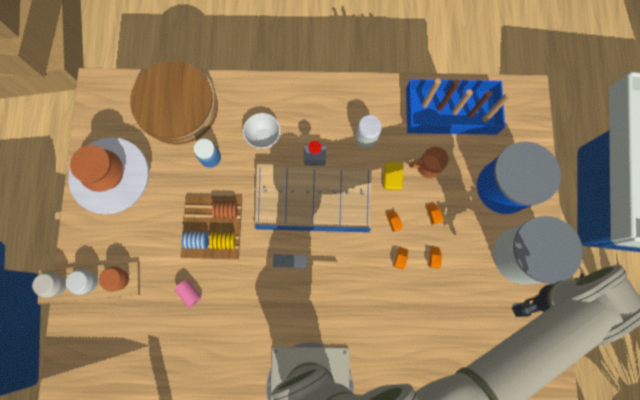

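View pics/scene0.png

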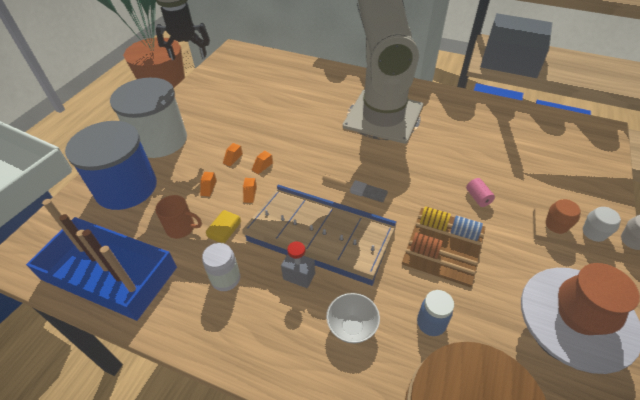

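Top view: rack with terracotta (225,208), blue (195,241) and yellow (222,241) rollers; the fourth cradle is empty. Pink look-alike on the table at (187,292). Chocks at (395,220), (436,213), (401,258), (435,257); board at (312,195), red plunger (315,147). Terracotta candidates to avoid: mug (433,160), pots (95,168), (113,278).

```bash
cat > h.py <<'E'
from workcell import status, viewer, manip
import cv2,numpy as np
from scipy.spatial.transform import Rotation as Ro
def ray(m,u,v,fish=False):
    x=(u-m['cx'])/m['fx'];y=(v-m['cy'])/m['fy']
    if fish:
        r=np.hypot(x,y);k=np.sin(r)/max(r,1e-9);d=np.array([x*k,y*k,np.cos(r)])
    else: d=np.array([x,y,1.])
    R=np.array(m['R']);return -R.T@np.array(m['t']),R.T@d
def at(m,u,v,z,fish=False):
    o,d=ray(m,u,v,fish);return o+d*(z-o[2])/d[2]
def proj(m,X,fish=False):
    c=np.array(m['R'])@np.array(X)+np.array(m['t'])
    if fish:
        h=np.hypot(c[0],c[1]);th=np.arctan2(h,c[2]);c=np.array([c[0]/h*th,c[1]/h*th,1])
    return m['fx']*c[0]/c[2]+m['cx'],m['fy']*c[1]/c[2]+m['cy']
def blobs(img,lo,hi,amin=20):
    k=cv2.inRange(cv2.cvtColor(img,cv2.COLOR_RGB2HSV),np.array(lo),np.array(hi))
    k=cv2.morphologyEx(k,cv2.MORPH_CLOSE,np.ones((3,3)))
    cs,_=cv2.findContours(k,cv2.RETR_EXTERNAL,cv2.CHAIN_APPROX_NONE)
    return [(cv2.contourArea(c),cv2.minAreaRect(c),c) for c in cs if cv2.contourArea(c)>amin]
E
python3 - <<'E'
from h import *
m=viewer.camera_model('top');im=cv2.cvtColor(cv2.imread('pics/top0.png'),cv2.COLOR_BGR2RGB)
for nm,lo,hi,z in (('chock',(5,190,120),(16,255,255),.03),('yellow',(20,180,100),(32,255,255),.05),('red',(0,200,120),(4,255,255),.125),('red2',(172,200,120),(180,255,255),.125),('blue',(105,150,60),(120,255,255),.036)):
    for a,r,c in blobs(im,lo,hi):
        print(nm,a,np.round(r[0]),np.round(r[1]),round(r[2]),at(m,*r[0],z).round(3))
for p,z in (((225,208),.05),((195,241),.05),((222,241),.05),((182,195),.012),((241,195),.012),((182,259),.012),((241,259),.012),((255,229),.036),((370,229),.036),((259,166),.06),((368,170),.06)): print(p,at(m,*p,z).round(3))
cv2.imwrite('pics/c1.png',cv2.resize(cv2.imread('pics/top0.png')[120:280,170:450],None,fx=2.8,fy=2.8,interpolation=cv2.INTER_CUBIC))
E
```

```text
chock 173.0 [401. 258.] [11. 20.] 16 [ 0.38  -0.275  0.03 ]
chock 188.5 [435. 257.] [12. 20.] 4 [ 0.385 -0.381  0.03 ]
chock 170.0 [394. 220.] [19. 11.] 68 [ 0.499 -0.257  0.03 ]
chock 191.0 [435. 213.] [20. 12.] 72 [ 0.523 -0.385  0.03 ]
yellow 383.0 [222. 240.] [17. 26.] 90 [0.426 0.273 0.05 ]
yellow 465.0 [393. 176.] [27. 18.] 90 [ 0.638 -0.252  0.05 ]
red 98.0 [314. 146.] [11. 11.] 90 [ 0.704 -0.005  0.125]
blue 4205.0 [ 19. 318.] [149.  38.] 90 [0.19  0.863 0.036]
blue 115.0 [312. 228.] [112.   2.] 2 [ 0.47  -0.     0.036]
blue 929.0 [497. 193.] [56. 32.] 55 [ 0.59  -0.582  0.036]
blue 3012.0 [597. 198.] [122.  54.] 75 [ 0.575 -0.899  0.036]
blue 4122.5 [455. 106.] [53. 96.] 90 [ 0.878 -0.463  0.036]
(225, 208) [0.527 0.269 0.05 ]
(195, 241) [0.424 0.355 0.05 ]
(222, 241) [0.425 0.273 0.05 ]
(182, 195) [0.575 0.415 0.012]
(241, 195) [0.578 0.228 0.012]
(182, 259) [0.372 0.401 0.012]
(241, 259) [0.374 0.219 0.012]
(255, 229) [0.465 0.176 0.036]
(370, 229) [ 0.469 -0.18   0.036]
(259, 166) [0.66  0.168 0.06 ]
(368, 170) [ 0.652 -0.173  0.06 ]
```

View pics/c1.png

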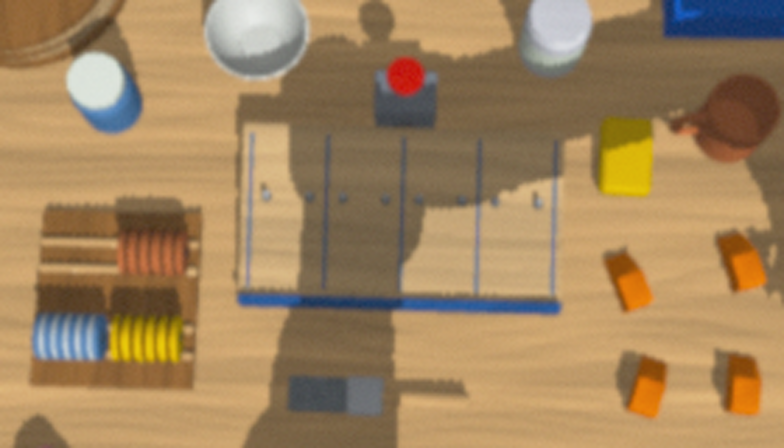

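```bash
cat >> h.py <<'E'
def plan(*wps):
    """wps: (x,y,z,yaw_deg of tool x,grip,nrows[,pitch]) -> rows from the present pose"""
    s=status.get_obs();p=np.array(s['position']);R=Ro.from_quat(s['ee_rot'])
    out=[]
    for w in wps:
        x,y,z,yaw,g,n=w[:6];pit=w[6] if len(w)>6 else 0
        T=Ro.from_euler('y',-pit,degrees=True)*Ro.from_euler('z',yaw,degrees=True)*Ro.from_euler('x',180,degrees=True)
        rv=(R.inv()*T).as_rotvec(degrees=True);d=R.inv().apply(np.array([x,y,z])-p)
        print(n,'x',[float(v) for v in list(rv.round(1))+list(d.round(4))+[g]])
    print('now',p.round(4),Ro.from_matrix(R.as_matrix()).as_euler('zyx',degrees=True).round(2))
E
python3 -c "
from h import *
plan((.26,-.57,.36,24.5,1,3),(.48,.12,.38,90,1,15))"
```

```text
3 x [-0.1, 0.0, 0.0, 0.0001, 0.0017, -0.1488, 1.0]
15 x [-0.1, -0.0, -65.5, 0.4865, -0.5349, -0.1681, 1.0]
now [ 0.2592 -0.5683  0.2112] [-2.4510e+01 -3.0000e-02 -1.7993e+02]
```

Request:
play_rows --plan '[0,0,0,0,0,-0.15,1,0,0,0,0,0,-0.15,1,0,0,0,0,0,-0.15,1,0,0,-65.5,0.4865,-0.535,-0.168,1,0,0,-65.5,0.4865,-0.535,-0.168,1,0,0,-65.5,0.4865,-0.535,-0.168,1,0,0,-65.5,0.4865,-0.535,-0.168,1,0,0,-65.5,0.4865,-0.535,-0.168,1,0,0,-65.5,0.4865,-0.535,-0.168,1,0,0,-65.5,0.4865,-0.535,-0.168,1,0,0,-65.5,0.4865,-0.535,-0.168,1,0,0,-65.5,0.4865,-0.535,-0.168,1,0,0,-65.5,0.4865,-0.535,-0.168,1,0,0,-65.5,0.4865,-0.535,-0.168,1,0,0,-65.5,0.4865,-0.535,-0.168,1,0,0,-65.5,0.4865,-0.535,-0.168,1,0,0,-65.5,0.4865,-0.535,-0.168,1,0,0,-65.5,0.4865,-0.535,-0.168,1]'

```text
clock: 2.35
position: [0.48, 0.1186, 0.3799]
ee_rot: [0.708, 0.706, -0.0, 0.0]
ft_force: [0.5, -0.2, 1.0]
grip_width: 1.004
grasp_force: 0.0
```

```bash
python3 - <<'E'
from h import *
m=viewer.camera_model('wrist');im=viewer.camera('wrist')
cv2.imwrite('pics/w1.png',im[:,:,::-1])
import pickle;pickle.dump(m,open('w1.pkl','wb'))
R=np.array(m['R']);print(m['fx'],m['cx'],m['cy'],(-R.T@m['t']).round(3),R.round(2).tolist());s=status.get_obs();print(s['clock'],s['position'].round(4))
E
```

```text
309.70691628693146 322.6635114801418 208.085894139642 [0.481 0.193 0.542] [[1.0, -0.0, 0.0], [-0.0, -0.96, 0.29], [-0.0, -0.29, -0.96]]
2.4 [0.48   0.1188 0.3799]
```

View pics/w1.png

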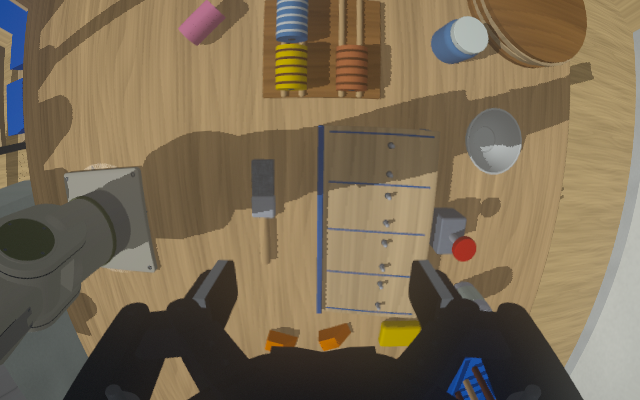

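```bash
python3 - <<'E'
import cv2
im=cv2.imread('pics/w1.png');cv2.imwrite('pics/w1c.png',cv2.resize(im[115:322,300:490],None,fx=2.85,fy=2.85,interpolation=cv2.INTER_CUBIC))
E
```

```text
(no output)
```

View pics/w1c.png

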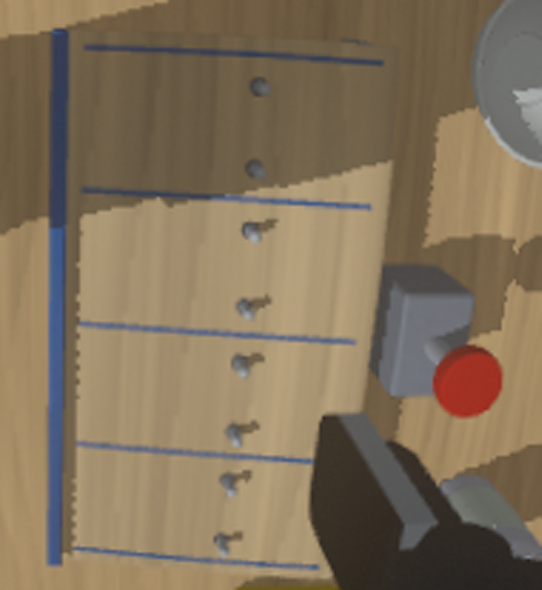

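```bash
python3 - <<'E'
from h import *
import pickle
from scipy.optimize import least_squares as LS
m=pickle.load(open('w1.pkl','rb'))
f=lambda p:(300+p[0]/2.85,115+p[1]/2.85)
px=[f(p) for p in ((261,85),(255,168),(252,231),(246,306),(241,364),(235,432),(229,482),(222,541))]
ys=[127.5+24,127.5-24,42.5+24,42.5-24,-42.5+24,-42.5-24,-127.5+24,-127.5-24]
obj=[(30,y,57) for y in ys]
px+= [f((467,381))];obj+=[(150,0,125)]
px+= [f((60,31)),f((54,564))];obj+=[(-82,180,36),(-82,-180,36)]
obj=np.array(obj)/1000;px=np.array(px)
def W(q):
    c,s=np.cos(q[2]),np.sin(q[2]);return np.c_[q[0]+c*obj[:,0]-s*obj[:,1],q[1]+s*obj[:,0]+c*obj[:,1],obj[:,2]]
r=LS(lambda q:(np.array([proj(m,X,True) for X in W(q)])-px).ravel(),[.552,0,0],loss='soft_l1')
print(r.x, np.degrees(r.x[2]));print(r.fun.reshape(-1,2).round(1).tolist())
im=cv2.cvtColor(cv2.imread('pics/w1.png'),cv2.COLOR_BGR2RGB)
for n,p,z in (('rack corner',(263,97),.012),('rack corner',(382,98),.012)): print(n,at(m,*p,z,True).round(3))
for nm,lo,hi in (('yel',(20,180,80),(32,255,255)),('terra',(3,120,80),(12,210,255))):
    for a,b,c in blobs(im[:110,260:400],lo,hi,80):
        c=np.array(b[0])+(260,0);print(nm,a,c,b[1:],at(m,*c,.055,True).round(3))
R=W(r.x)
for y in(127.5,42.5,-42.5,-127.5):
    c,s=np.cos(r.x[2]),np.sin(r.x[2]);print('lane',y,(r.x[0]+c*.054-s*y/1e3).round(4),(r.x[1]+s*.054+c*y/1e3).round(4))
E
```

```text
[ 5.57605844e-01 -1.09965563e-04 -1.25540411e-02] -0.7192935681527511
[[-0.3, -0.8], [0.2, -0.4], [-0.1, -0.4], [-0.1, 0.8], [-0.1, 0.6], [-0.3, 1.2], [-0.0, 1.3], [-0.0, 1.8], [1.2, -0.3], [-0.1, -2.2], [0.3, -0.3]]
rack corner [0.379 0.229 0.012]
rack corner [0.582 0.227 0.012]
yel 1284.5 [290.5  67. ] ((46.0, 31.0), 90.0) [0.431 0.272 0.055]
terra 1252.0 [350.99999237  67.49999237] ((29.999996185302734, 44.99999237060547), 0.0) [0.525 0.271 0.055]
lane 127.5 0.6132 0.1267
lane 42.5 0.6121 0.0417
lane -42.5 0.6111 -0.0433
lane -127.5 0.61 -0.1283
```

```bash
python3 -c "
from h import *
plan((.430,.274,.16,90,1,5),(.430,.274,.042,90,1,4),(.430,.274,.042,90,0.4,4),(.43,.274,.18,90,.4,4))"
```

```text
5 x [0.0, 0.0, -0.1, 0.1553, -0.0504, 0.2198, 1.0]
4 x [0.0, 0.0, -0.1, 0.1554, -0.0504, 0.3378, 1.0]
4 x [0.0, 0.0, -0.1, 0.1554, -0.0504, 0.3378, 0.4]
4 x [0.0, 0.0, -0.1, 0.1553, -0.0503, 0.1998, 0.4]
now [0.48   0.1188 0.3799] [-8.9890e+01  1.0000e-02  1.7996e+02]
```

Request:
play_rows --plan '[0,0,0,0.155,-0.05,0.22,1,0,0,0,0.155,-0.05,0.22,1,0,0,0,0.155,-0.05,0.22,1,0,0,0,0.155,-0.05,0.22,1,0,0,0,0.155,-0.05,0.22,1,0,0,0,0.155,-0.05,0.27,1,0,0,0,0.155,-0.05,0.31,1,0,0,0,0.155,-0.05,0.338,1,0,0,0,0.155,-0.05,0.338,1,0,0,0,0.155,-0.05,0.338,0,0,0,0,0.155,-0.05,0.338,0,0,0,0,0.155,-0.05,0.338,0,0,0,0,0.155,-0.05,0.338,0,0,0,0,0.155,-0.05,0.338,0]' --squeeze 30

```text
clock: 4.15
position: [0.4309, 0.2774, 0.0458]
ee_rot: [0.707, 0.707, 0.002, 0.001]
ft_force: [-12.0, -2.6, 52.0]
grip_width: 0.068
grasp_force: 28.3
```

```bash
python3 -c "
from h import *
m=viewer.camera_model('wrist');im=viewer.camera('wrist');cv2.imwrite('pics/w2.png',im[:,:,::-1])
print(status.get_obs()['grip_width'])
plan((.430,.274,.17,90,0,3),(.613,.042,.17,89.3,0,6),(.613,.042,.085,89.3,0,4),(.613,.042,.076,89.3,0,4))"
```

```text
0.004305946684258729
3 x [0.4, -0.2, 0.1, -0.0037, -0.0017, -0.1236, 0.0]
6 x [0.4, -0.2, 0.8, -0.2359, 0.1811, -0.1232, 0.0]
4 x [0.4, -0.2, 0.8, -0.2362, 0.1805, -0.0382, 0.0]
4 x [0.4, -0.2, 0.8, -0.2362, 0.1804, -0.0292, 0.0]
now [0.4325 0.2781 0.0464] [ -90.07    0.38 -179.8 ]
```

View pics/w2.png

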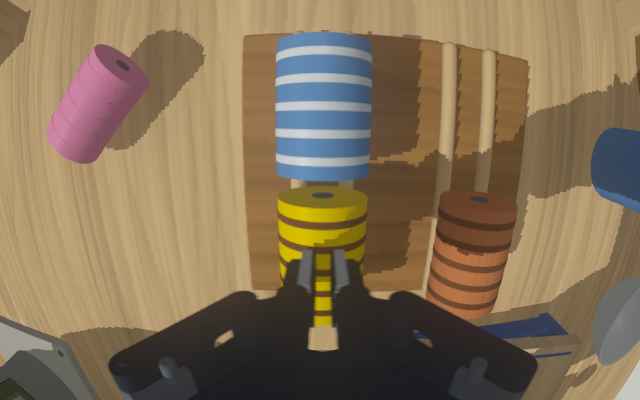

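```bash
python3 -c "
from h import *
m=viewer.camera_model('wrist');s=status.get_obs();p=s['position'];R=Ro.from_quat(s['ee_rot'])
for d in (-.05,0,.014): print(d,np.round(proj(m,p+R.apply([0,0,d]),True)))
for X in ((.431,.274,.066),(.431,.239,.066),(.431,.309,.066),(.431,.239,.041)): print(X,np.round(proj(m,X,True)))
print(s['position'],s['ft_force'],s['torque'],s['grasp_force'],s['grip_width'])
im=viewer.camera('scene');cv2.imwrite('pics/s2.png',cv2.resize(im[150:300,350:520,::-1],None,fx=3.5,fy=3.5,interpolation=2))"
```

```text
-0.05 [322. 297.]
0 [322. 249.]
0.014 [322. 240.]
(0.431, 0.274, 0.066) [319. 271.]
(0.431, 0.239, 0.066) [319. 324.]
(0.431, 0.309, 0.066) [319. 207.]
(0.431, 0.239, 0.041) [320. 300.]
[0.43246737 0.27812522 0.0464347 ] [ 5.64853253 -0.92228656 20.69760222] [-0.45276881 -1.22446473  0.0335528 ] 9.878565967082977 0.004305946684258729
```

View pics/s2.png

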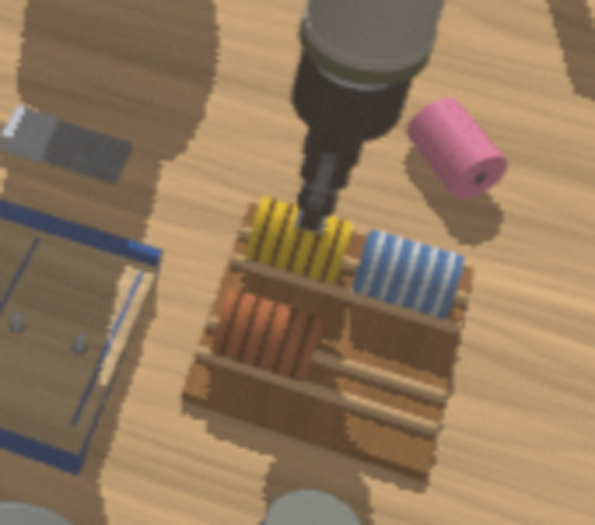

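Request:
play_rows --plan '[0,0,0,0,0,-0.05,0,0,0,0,0,0,-0.1,0,0,0,0,0,0,-0.1,1,0,0,0,0,0,-0.1,1,0,0,0,0,0,-0.1,1,0,0,0,0,0,-0.1,1,0,0,0,0,0,-0.1,1,0,0,0,0,0,-0.1,1]'

```text
clock: 5.25
position: [0.4299, 0.2749, 0.1417]
ee_rot: [0.707, 0.707, -0.0, -0.0]
ft_force: [0.2, 0.2, -0.2]
grip_width: 1.002
grasp_force: 0.0
```

```bash
python3 -c "
from h import *
m=viewer.camera_model('wrist');s=status.get_obs();p=s['position'];R=Ro.from_quat(s['ee_rot'])
im=viewer.camera('wrist');cv2.imwrite('pics/w3.png',im[:,:,::-1])
for d in (-.05,0,.014): print(d,np.round(proj(m,p+R.apply([0,0,d]),True)))
for X in ((.431,.274,.066),(.431,.239,.066),(.431,.309,.066),(.38,.228,.012),(.582,.228,.012),(.38,.408,.012),(.58,.408,.012)): print(X,np.round(proj(m,X,True)))
print(p,s['ft_force'],s['grip_width'])
a=im[:330,220:420]
for q in blobs(a,(20,150,60),(32,255,255),80): print(q[0],cv2.boundingRect(q[2]))
"
```

```text
-0.05 [322. 297.]
0 [322. 249.]
0.014 [322. 240.]
(0.431, 0.274, 0.066) [323. 211.]
(0.431, 0.239, 0.066) [323. 251.]
(0.431, 0.309, 0.066) [324. 168.]
(0.38, 0.228, 0.012) [274. 238.]
(0.582, 0.228, 0.012) [461. 236.]
(0.38, 0.408, 0.012) [269.  56.]
(0.58, 0.408, 0.012) [473.  67.]
[0.42990421 0.27493252 0.14172226] [ 0.17073744  0.22864499 -0.21071978] 1.0021947392205874
2584.5 (74, 194, 58, 58)
646.5 (74, 179, 59, 17)
893.0 (74, 161, 59, 19)
```

View pics/w3.png

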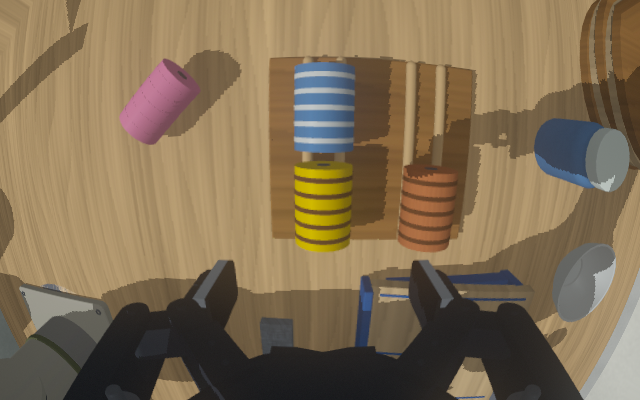

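```bash
python3 -c "
from h import *
plan((.431,.275,.030,90,1,4),)"
```

```text
4 x [-0.0, 0.0, 0.0, 0.0001, 0.0011, 0.1118, 1.0]
now [0.4299 0.2749 0.1418] [-9.002e+01 -1.000e-02  1.800e+02]
```

Request:
play_rows --plan '[0,0,0,0,0.001,0.055,1,0,0,0,0,0.001,0.09,1,0,0,0,0,0.001,0.112,1,0,0,0,0,0.001,0.112,1,0,0,0,0,0.001,0.112,1]'

```text
clock: 5.92
position: [0.4315, 0.2754, 0.0309]
ee_rot: [0.707, 0.707, 0.001, 0.0]
ft_force: [0.1, 0.1, 0.1]
grip_width: 1.0
grasp_force: 0.0
```

Request:
play_rows --plan '[0,0,0,0,0,0,0.5,0,0,0,0,0,0,0.5,0,0,0,0,0,0,0.5,0,0,0,0,0,0,0.5]' --squeeze 40

```text
clock: 6.42
position: [0.4301, 0.2751, 0.0306]
ee_rot: [0.707, 0.707, -0.001, -0.0]
ft_force: [-6.8, -3.4, 13.1]
grip_width: 0.5
grasp_force: 15.8
```

```bash
python3 -c "
from h import *
im=viewer.camera('wrist')
im2=viewer.camera('scene')
a=cv2.resize(im2[150:260,390:520],None,fx=3.6,fy=3.6,interpolation=2)
b=im[100:400,130:510]
H=max(a.shape[0],b.shape[0]);f=lambda q:cv2.copyMakeBorder(q,0,H-q.shape[0],0,0,0)
o=np.hstack([f(a),f(b)])[:,:,::-1];print(o.shape);cv2.imwrite('pics/g1.png',cv2.resize(o,(800,int(o.shape[0]*800/o.shape[1]))))
print(status.get_obs()['grip_width'],status.get_obs()['grasp_force'])"
```

```text
(396, 848, 3)
0.5002076974313676 15.746890604496002
```

View pics/g1.png

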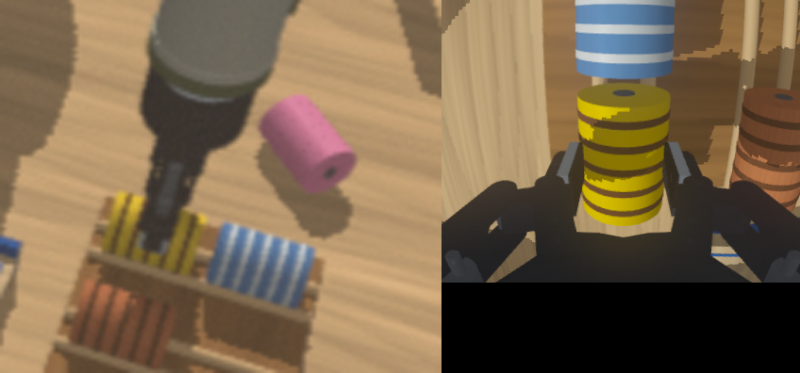

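Request:
play_rows --plan '[0,0,0,0,0,0,0.75,0,0,0,0,0,0.004,0.75,0,0,0,0,0,0.004,0.75,0,0,0,0,0,0.004,0.45,0,0,0,0,0,0.004,0.45,0,0,0,0,0,0.004,0.45,0,0,0,0,0,0.004,0.45]' --squeeze 40

```text
clock: 7.4
position: [0.43, 0.2749, 0.0263]
ee_rot: [0.707, 0.707, -0.001, -0.0]
ft_force: [-6.7, -2.8, 12.1]
grip_width: 0.524
grasp_force: 39.0
```

Request:
play_rows --plan '[0,0,0,0,0,0,0.4,0,0,0,0,0,0,0.4,0,0,0,0,0,0,0.4]'

```text
clock: 7.78
position: [0.43, 0.2749, 0.0263]
ee_rot: [0.707, 0.707, -0.001, -0.0]
ft_force: [-6.5, -3.4, 11.4]
grip_width: 0.53
grasp_force: 39.0
```

```bash
python3 -c "
from h import *
plan((.431,.275,.15,90,.4,4),(.610,.042,.16,89.3,0.4,6,10))"
```

```text
4 x [-0.1, 0.1, 0.0, -0.0001, 0.0008, -0.1237, 0.4]
6 x [-10.1, 0.1, 0.7, -0.2332, 0.1797, -0.1337, 0.4]
now [0.43   0.2749 0.0263] [-9.0030e+01 -9.0000e-02  1.7993e+02]
```

Request:
play_rows --plan '[0,0,0,0,0,-0.02,0.4,0,0,0,0,0,-0.06,0.4,0,0,0,0,0,-0.124,0.4,0,0,0,0,0,-0.124,0.4,-10,0,0.7,-0.233,0.18,-0.134,0.4,-10,0,0.7,-0.233,0.18,-0.134,0.4,-10,0,0.7,-0.233,0.18,-0.134,0.4,-10,0,0.7,-0.233,0.18,-0.134,0.4,-10,0,0.7,-0.233,0.18,-0.134,0.4,-10,0,0.7,-0.233,0.18,-0.134,0.4,-10,0,0.7,-0.233,0.18,-0.134,0.4]'

```text
clock: 9.15
position: [0.6103, 0.0427, 0.1595]
ee_rot: [0.708, 0.7, 0.061, 0.061]
ft_force: [-0.2, 1.2, -2.3]
grip_width: 0.527
grasp_force: 39.9
```

```bash
python3 -c "
from h import *
m=viewer.camera_model('wrist');im=viewer.camera('wrist');im2=viewer.camera('scene')
a=cv2.resize(im2[170:280,230:420],None,fx=2.5,fy=2.5,interpolation=2)
b=im[60:380,170:480]
H=max(a.shape[0],b.shape[0]);f=lambda q:cv2.copyMakeBorder(q,0,H-q.shape[0],0,0,0)
o=np.hstack([f(a),f(b)])[:,:,::-1];print(o.shape);cv2.imwrite('pics/g2.png',o)
s=status.get_obs();p=s['position'];R=Ro.from_quat(s['ee_rot']);print(p,s['grip_width'],R.as_matrix().round(3).tolist())
for d in ((0.035,0,-.0147),(-.035,0,-.0147),(.035,0,0)): print(np.round(proj(m,p+R.apply(d),True)))
"
```

```text
(320, 785, 3)
[0.61028873 0.04341492 0.15987887] 0.5258652002178258 [[0.01, 0.985, 0.173], [1.0, -0.01, -0.001], [0.001, 0.173, -0.985]]
[322. 195.]
[322. 313.]
[322. 189.]
```

View pics/g2.png

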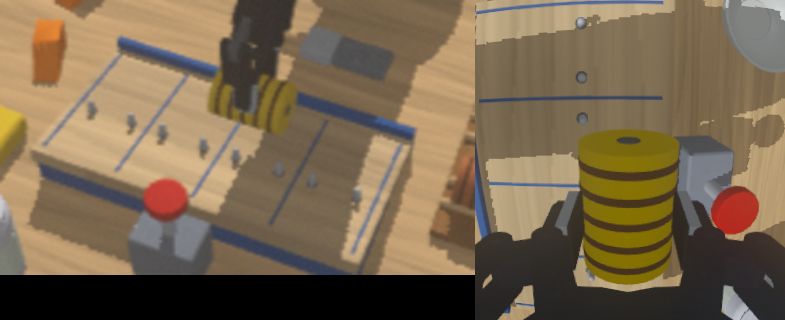

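```bash
python3 -c "
from h import *
plan((.617,.042,.12,89.3,.4,4,10),(.617,.042,.066,89.3,0.4,6,10),(.617,.042,.061,89.3,0.4,6,10))"
```

```text
4 x [-0.0, 0.0, 0.1, -0.0014, -0.0003, 0.0404, 0.4]
6 x [-0.0, 0.0, 0.1, -0.0014, -0.0096, 0.0936, 0.4]
6 x [-0.0, 0.0, 0.1, -0.0015, -0.0105, 0.0985, 0.4]
now [0.6103 0.0434 0.1599] [-89.43   9.98 179.96]
```

Request:
play_rows --plan '[0,0,0,-0.001,0,0.04,0.4,0,0,0,-0.001,0,0.04,0.4,0,0,0,-0.001,-0.009,0.08,0.4,0,0,0,-0.001,-0.0095,0.0935,0.4,0,0,0,-0.001,-0.0095,0.0935,0.4,0,0,0,-0.001,-0.01,0.096,0.4,0,0,0,-0.001,-0.01,0.098,0.4,0,0,0,-0.001,-0.01,0.098,0.4]'

```text
clock: 10.25
position: [0.6184, 0.0409, 0.0621]
ee_rot: [0.709, 0.7, 0.062, 0.062]
ft_force: [0.3, -0.5, -1.7]
grip_width: 0.527
grasp_force: 40.2
```

Request:
play_rows --plan '[0,0,0,0,0,0.0015,0.4,0,0,0,0,0,0.003,0.4,0,0,0,0,0,0.003,0.4]'

```text
clock: 10.62
position: [0.6188, 0.041, 0.0593]
ee_rot: [0.709, 0.7, 0.062, 0.062]
ft_force: [-3.5, -0.5, 4.6]
grip_width: 0.524
grasp_force: 42.1
```

Request:
play_rows --plan '[0,0,0,0,-0.002,-0.0005,0.4,0,0,0,0,-0.004,-0.0005,0.4,0,0,0,0,-0.004,-0.0005,0.4,0,0,0,0,-0.004,-0.0005,0.6,0,0,0,0,-0.004,-0.0005,0.7,0,0,0,0,-0.004,-0.0005,0.8,0,0,0,0,-0.004,-0.0005,0.9,0,0,0,0,-0.004,-0.0005,0.9,0,0,0,0,-0.004,-0.03,0.9,0,0,0,0,-0.004,-0.08,1,0,0,0,0,-0.004,-0.12,1,0,0,0,0,-0.004,-0.12,1]'

```text
clock: 12.12
position: [0.5954, 0.0415, 0.1796]
ee_rot: [0.708, 0.7, 0.063, 0.064]
ft_force: [0.8, -0.4, -1.0]
grip_width: 1.002
grasp_force: 0.0
```

```bash
python3 -c "
from h import *
m=viewer.camera_model('wrist');im=viewer.camera('wrist');cv2.imwrite('pics/w4.png',im[:,:,::-1])
for q in blobs(im[:330,180:460],(20,150,60),(32,255,255),200): print(q[0],cv2.boundingRect(q[2]))
for X in ((.612,.0767,.073),(.612,.0067,.073),(.612,.0417,.098)): print(np.round(proj(m,X,True)))
plan((.526,.274,.16,90,1,6),(.526,.274,.027,90,1,4))"
```

```text
1575.0 (114, 207, 54, 42)
557.5 (113, 193, 55, 16)
579.5 (113, 178, 56, 15)
811.0 (113, 160, 56, 18)
[318. 161.]
[320. 235.]
[324. 207.]
6 x [10.1, 0.0, -0.7, 0.2321, -0.0734, 0.0047, 1.0]
4 x [10.1, 0.0, -0.7, 0.232, -0.0968, 0.1356, 1.0]
now [0.5945 0.0411 0.1774] [-89.29  10.14 179.89]
```

View pics/w4.png

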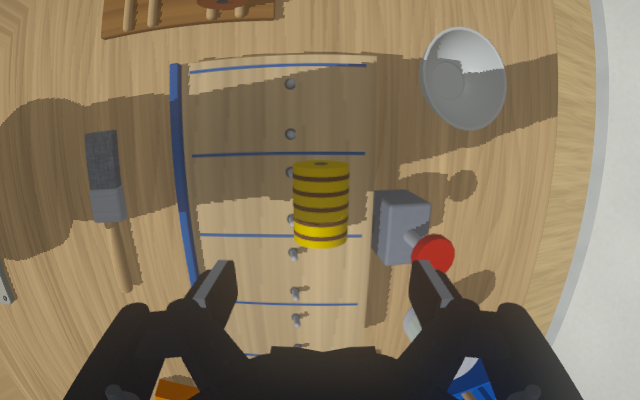

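Request:
play_rows --plan '[10.1,0,-0.7,0.233,-0.0734,0.005,1,10.1,0,-0.7,0.233,-0.0734,0.005,1,10.1,0,-0.7,0.233,-0.0734,0.005,1,10.1,0,-0.7,0.233,-0.0734,0.005,1,10.1,0,-0.7,0.233,-0.0734,0.005,1,10.1,0,-0.7,0.233,-0.0734,0.005,1,10.1,0,-0.7,0.233,-0.0822,0.054,1,10.1,0,-0.7,0.233,-0.092,0.11,1,10.1,0,-0.7,0.233,-0.0968,0.1356,1,10.1,0,-0.7,0.233,-0.0968,0.1356,1,10.1,0,-0.7,0.233,-0.0968,0.1356,1,10.1,0,-0.7,0.233,-0.0968,0.1356,0.65,10.1,0,-0.7,0.233,-0.0968,0.1356,0.4,10.1,0,-0.7,0.233,-0.0968,0.1356,0.4,10.1,0,-0.7,0.233,-0.0968,0.1356,0.4]' --squeeze 40

```text
clock: 14.05
position: [0.526, 0.2753, 0.0274]
ee_rot: [0.707, 0.707, 0.0, 0.0]
ft_force: [0.5, -1.6, 8.3]
grip_width: 0.519
grasp_force: 38.7
```

```bash
python3 -c "
from h import *
plan((.526,.275,.15,90,.4,3),(.619,.127,.15,89.3,0.4,5,10),(.619,.127,.069,89.3,0.4,3,10),(.6195,.127,.061,89.3,.4,4,10),(.6155,.127,.060,89.3,.4,4,10))"
```

```text
3 x [0.0, -0.0, -0.0, -0.0003, 0.0001, -0.1226, 0.4]
5 x [-10.0, 0.0, 0.7, -0.1483, 0.0931, -0.1225, 0.4]
3 x [-10.0, 0.0, 0.7, -0.1483, 0.0931, -0.0415, 0.4]
4 x [-10.0, 0.0, 0.7, -0.1483, 0.0936, -0.0335, 0.4]
4 x [-10.0, 0.0, 0.7, -0.1483, 0.0896, -0.0325, 0.4]
now [0.526  0.2753 0.0274] [-8.9990e+01  3.0000e-02 -1.7999e+02]
```

Request:
play_rows --plan '[0,0,0,0,0,-0.03,0.4,0,0,0,0,0,-0.08,0.4,0,0,0,0,0,-0.1225,0.4,-10,0,0.7,-0.1483,0.093,-0.1225,0.4,-10,0,0.7,-0.1483,0.093,-0.1225,0.4,-10,0,0.7,-0.1483,0.093,-0.1225,0.4,-10,0,0.7,-0.1483,0.093,-0.1225,0.4,-10,0,0.7,-0.1483,0.093,-0.1225,0.4,-10,0,0.7,-0.1483,0.093,-0.075,0.4,-10,0,0.7,-0.1483,0.093,-0.0415,0.4,-10,0,0.7,-0.1483,0.093,-0.0415,0.4,-10,0,0.7,-0.1483,0.0936,-0.037,0.4,-10,0,0.7,-0.1483,0.0936,-0.0335,0.4,-10,0,0.7,-0.1483,0.0936,-0.0335,0.4]'

```text
clock: 15.8
position: [0.6191, 0.1272, 0.0602]
ee_rot: [0.709, 0.7, 0.062, 0.061]
ft_force: [0.0, 0.5, -1.6]
grip_width: 0.515
grasp_force: 39.4
```

Request:
play_rows --plan '[0,0,0,0,0,0.0015,0.4,0,0,0,0,-0.002,0.0015,0.4,0,0,0,0,-0.0035,0.0015,0.4,0,0,0,0,-0.0035,0.0015,0.4]'

```text
clock: 16.3
position: [0.6179, 0.1272, 0.0599]
ee_rot: [0.709, 0.7, 0.063, 0.063]
ft_force: [2.0, 0.2, 7.4]
grip_width: 0.517
grasp_force: 41.5
```

Request:
play_rows --plan '[0,0,0,0,0,-0.0015,0.4,0,0,0,0,0,-0.0015,0.6,0,0,0,0,0,-0.0015,0.7,0,0,0,0,0,-0.0015,0.8,0,0,0,0,0,-0.0015,0.9,0,0,0,0,0,-0.0015,0.9,0,0,0,0,0,-0.04,1,0,0,0,0,0,-0.1,1,0,0,0,0,0,-0.1,1]'

```text
clock: 17.42
position: [0.6002, 0.1283, 0.1607]
ee_rot: [0.708, 0.7, 0.064, 0.063]
ft_force: [0.5, -0.2, 0.1]
grip_width: 0.999
grasp_force: 0.0
```

```bash
python3 -c "
from h import *
m=viewer.camera_model('wrist');im=viewer.camera('wrist');cv2.imwrite('pics/w5.png',im[:,:,::-1])
for X in ((.6132,.1267+.035,.073),(.6132,.1267-.035,.073),(.6132,.1267,.098)): print(np.round(proj(m,X,True)))
for q in blobs(im[100:320,240:400],(0,110,40),(14,230,255),150): print(q[0],cv2.boundingRect(q[2]))
plan((.429,.360,.17,90,1,6),(.429,.36,.027,90,1,4))"
```

```text
[318. 166.]
[319. 245.]
[324. 216.]
5148.5 (51, 67, 60, 95)
6 x [10.1, 0.0, -0.7, 0.2306, -0.1682, -0.0421, 1.0]
4 x [10.1, 0.0, -0.7, 0.2305, -0.1934, 0.0987, 1.0]
now [0.5992 0.1273 0.158 ] [-89.3   10.12 179.93]
```

Request:
play_rows --plan '[10.1,0,-0.7,0.2305,-0.168,-0.042,1,10.1,0,-0.7,0.2305,-0.168,-0.042,1,10.1,0,-0.7,0.2305,-0.168,-0.042,1,10.1,0,-0.7,0.2305,-0.168,-0.042,1,10.1,0,-0.7,0.2305,-0.168,-0.042,1,10.1,0,-0.7,0.2305,-0.168,-0.042,1,10.1,0,-0.7,0.2305,-0.1769,0.008,1,10.1,0,-0.7,0.2305,-0.186,0.058,1,10.1,0,-0.7,0.2305,-0.1934,0.0987,1,10.1,0,-0.7,0.2305,-0.1934,0.0987,1,10.1,0,-0.7,0.2305,-0.1934,0.0987,1,10.1,0,-0.7,0.2305,-0.1934,0.0987,0.65,10.1,0,-0.7,0.2305,-0.1934,0.0987,0.4,10.1,0,-0.7,0.2305,-0.1934,0.0987,0.4,10.1,0,-0.7,0.2305,-0.1934,0.0987,0.4]'

```text
clock: 19.35
position: [0.4308, 0.3602, 0.0279]
ee_rot: [0.708, 0.707, 0.002, 0.0]
ft_force: [6.2, -1.7, 9.8]
grip_width: 0.515
grasp_force: 38.5
```

```bash
python3 -c "
from h import *
plan((.429,.36,.15,90,.4,3),(.619,-.043,.15,89.3,0.4,8,10),(.618,-.043,.069,89.3,0.4,3,10),(.6185,-.043,.060,89.3,.4,4,10))
im=viewer.camera('wrist');m=viewer.camera_model('wrist')
for q in blobs(im[60:330,240:400],(95,60,60),(120,255,255),150): print(q[0],cv2.boundingRect(q[2]))
for y in (.325,.395): print(proj(m,(.43,y,.066),True))
"
```

```text
3 x [0.1, -0.1, -0.1, 0.0, -0.0015, -0.1221, 0.4]
8 x [-9.9, -0.0, 0.6, -0.4027, 0.1891, -0.1224, 0.4]
3 x [-9.9, -0.0, 0.6, -0.4029, 0.1879, -0.0414, 0.4]
4 x [-9.9, -0.0, 0.6, -0.4029, 0.1884, -0.0324, 0.4]
now [0.4308 0.3602 0.0279] [-8.9920e+01  1.4000e-01 -1.7989e+02]
1027.0 (38, 238, 89, 32)
1143.0 (40, 221, 87, 28)
1288.5 (39, 199, 89, 28)
1534.5 (35, 171, 97, 31)
3428.5 (34, 132, 99, 43)
(np.float64(320.47941300146977), np.float64(339.7104198335725))
(np.float64(319.8576147269364), np.float64(211.0612552775953))
```

Request:
play_rows --plan '[0,0,0,0,0,-0.03,0.4,0,0,0,0,0,-0.08,0.4,0,0,0,0,0,-0.122,0.4,-10,0,0.6,-0.4028,0.189,-0.1224,0.4,-10,0,0.6,-0.4028,0.189,-0.1224,0.4,-10,0,0.6,-0.4028,0.189,-0.1224,0.4,-10,0,0.6,-0.4028,0.189,-0.1224,0.4,-10,0,0.6,-0.4028,0.189,-0.1224,0.4,-10,0,0.6,-0.4028,0.189,-0.1224,0.4,-10,0,0.6,-0.4028,0.189,-0.1224,0.4,-10,0,0.6,-0.4028,0.189,-0.1224,0.4,-10,0,0.6,-0.4028,0.189,-0.1224,0.4,-10,0,0.6,-0.4028,0.188,-0.08,0.4,-10,0,0.6,-0.4028,0.188,-0.0414,0.4,-10,0,0.6,-0.4028,0.188,-0.0414,0.4,-10,0,0.6,-0.4028,0.1882,-0.037,0.4,-10,0,0.6,-0.4028,0.1882,-0.033,0.4,-10,0,0.6,-0.4028,0.1882,-0.0325,0.4,-10,0,0.6,-0.4028,0.1882,-0.0325,0.4]'

```text
clock: 21.78
position: [0.6169, -0.0423, 0.0605]
ee_rot: [0.708, 0.701, 0.061, 0.062]
ft_force: [-10.5, 1.2, 19.0]
grip_width: 0.514
grasp_force: 45.2
```

Request:
play_rows --plan '[0,0,0,0,0,-0.002,0.4,0,0,0,0,-0.0015,-0.002,0.4,0,0,0,0,-0.0015,-0.002,0.6,0,0,0,0,-0.0015,-0.002,0.7,0,0,0,0,-0.0015,-0.002,0.8,0,0,0,0,-0.0015,-0.002,0.9,0,0,0,0,-0.0015,-0.002,0.9,0,0,0,0,-0.0015,-0.04,1,0,0,0,0,-0.0015,-0.1,1,0,0,0,0,0,-0.17,1,0,0,0,0,0,-0.17,1,0,0,0,0,0,-0.17,1]'

```text
clock: 23.28
position: [0.587, -0.0432, 0.2251]
ee_rot: [0.708, 0.701, 0.06, 0.061]
ft_force: [-0.0, 0.6, -1.5]
grip_width: 1.0
grasp_force: 0.0
```

```bash
python3 -c "
from h import *
m=viewer.camera_model('wrist');im=viewer.camera('wrist');cv2.imwrite('pics/w6.png',im[:,:,::-1])
print(status.get_obs()['position'])
for n,x,y in (('blue',.6111,-.0433),('yel',.6121,.0417),('ter',.6132,.1267)): print(n,[np.round(proj(m,(x,y+d,.073),True)) for d in (.035,-.035)])
for n,lo,hi in (('b',(95,60,60),(108,170,255)),('y',(20,150,60),(32,255,255)),('t',(0,110,40),(12,230,255)),('chock',(5,190,120),(16,255,255))):
  for q in blobs(im,lo,hi,100): print(n,q[0],cv2.boundingRect(q[2]),np.round(q[1][0]),np.round(q[1][1:],0) if 0 else '')
"
```

```text
[ 0.5864857  -0.04314795  0.22386067]
blue [array([320., 155.]), array([320., 219.])]
yel [array([320.,  72.]), array([320., 140.])]
ter [array([320.,  -5.]), array([321.,  58.])]
b 190.0 (298, 220, 55, 10) [325. 224.] 
b 290.5 (298, 208, 45, 12) [320. 214.] 
b 305.5 (298, 196, 46, 12) [320. 202.] 
b 338.0 (298, 183, 47, 12) [321. 189.] 
b 339.5 (298, 170, 47, 12) [321. 176.] 
b 377.5 (297, 156, 48, 12) [320. 162.] 
y 2162.0 (311, 297, 62, 42) [341. 318.] 
y 322.5 (297, 136, 49, 9) [321. 140.] 
y 1046.5 (297, 110, 49, 24) [321. 122.] 
y 430.0 (297, 96, 49, 11) [321. 101.] 
y 453.5 (297, 82, 50, 12) [322.  88.] 
y 309.5 (297, 71, 50, 10) [322.  76.] 
t 145.5 (458, 369, 26, 31) [470. 385.] 
t 1346.5 (406, 134, 41, 45) [426. 156.] 
t 2987.0 (297, 0, 50, 65) [322.  32.] 
chock 478.5 (231, 307, 38, 36) [250. 323.]
```

View pics/w6.png

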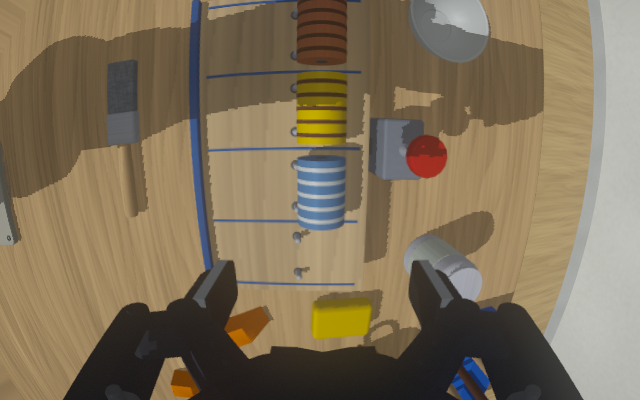

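```bash
python3 -c "
from h import *
plan((.45,-.40,.30,90,1,9))"
```

```text
9 x [9.7, 0.0, -0.6, -0.3582, -0.1179, -0.0977, 1.0]
now [ 0.5865 -0.0431  0.2239] [-89.39   9.73 179.94]
```

Request:
play_rows --plan '[9.7,0,-0.6,-0.05,-0.016,-0.098,1,9.7,0,-0.6,-0.358,-0.118,-0.098,1,9.7,0,-0.6,-0.358,-0.118,-0.098,1,9.7,0,-0.6,-0.358,-0.118,-0.098,1,9.7,0,-0.6,-0.358,-0.118,-0.098,1,9.7,0,-0.6,-0.358,-0.118,-0.098,1,9.7,0,-0.6,-0.358,-0.118,-0.098,1,9.7,0,-0.6,-0.358,-0.118,-0.098,1,9.7,0,-0.6,-0.358,-0.118,-0.098,1]'

```text
clock: 24.45
position: [0.4506, -0.3986, 0.2994]
ee_rot: [0.707, 0.708, 0.001, -0.001]
ft_force: [1.2, -0.1, 0.7]
grip_width: 0.998
grasp_force: 0.0
```

```bash
python3 - <<'E'
from h import *
import pickle
m=viewer.camera_model('wrist');im=viewer.camera('wrist');cv2.imwrite('pics/w7.png',im[:,:,::-1]);pickle.dump(m,open('w7.pkl','wb'))
print(status.get_obs()['position'],status.get_obs()['clock'])
cells=[]
for q in blobs(im,(4,150,50),(18,255,255),200):
    if q[1][0][1]>300: continue
    print(q[0],np.round(q[1],0) if 0 else cv2.boundingRect(q[2]),at(m,*q[1][0],.025,True).round(3))
    u,v=map(int,q[1][0]);u0,v0=max(u-32,0),max(v-32,0);c=im[v0:v0+64,u0:u0+64];c=cv2.copyMakeBorder(c,0,64-c.shape[0],0,64-c.shape[1],0);cells.append(cv2.resize(c,(384,384) if 0 else (290,290),interpolation=2));print('crop',u0,v0)
n=len(cells);
while len(cells)<4: cells.append(cells[0]*0)
cv2.imwrite('pics/w7c.png',np.vstack([np.hstack(cells[:2]),np.hstack(cells[2:4])])[:,:,::-1])
E
```

```text
[ 0.45094926 -0.39810423  0.29995212] 24.5
1052.5 (256, 146, 50, 26) [ 0.391 -0.384  0.025]
crop 248 127
970.0 (352, 145, 46, 34) [ 0.527 -0.387  0.025]
crop 343 129
1497.5 (449, 114, 60, 81) [ 0.692 -0.367  0.025]
crop 447 120
1019.5 (251, 69, 53, 35) [ 0.388 -0.279  0.025]
crop 245 53
938.0 (336, 58, 49, 32) [ 0.502 -0.26   0.025]
crop 327 40
```

View pics/w7c.png

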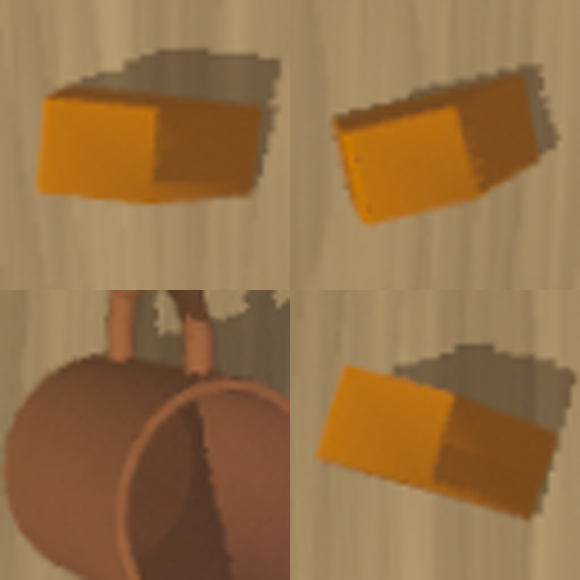

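```bash
cat >> h.py <<'E'
def chocks(im,m,vmin=150,roi=None):
    """top faces: (centre of top xy, yaw deg, size mm, chock origin xy)"""
    out=[]
    for a,b,c in blobs(im,(5,170,vmin),(20,255,255),150):
        if roi and not roi(*b[0]): continue
        w=np.array([at(m,float(p[0][0]),float(p[0][1]),.038,True)[:2] for p in c])*1000
        (cx,cy),(W,H),ang=cv2.minAreaRect(w.astype(np.float32))
        ang=(ang+45)%90-45
        org=np.array([cx,cy])+15*np.array([np.cos(np.radians(ang)),np.sin(np.radians(ang))])
        out.append((np.round([cx,cy],1),round(ang,1),np.round([W,H],0),np.round(org,1),a,np.round(b[0])))
    return out
E
python3 - <<'E'
from h import *
import pickle
m=pickle.load(open('w7.pkl','rb'));im=cv2.imread('pics/w7.png')[:,:,::-1].copy()
for v in (150,175):
  for r in chocks(im,m,v,lambda u,v:v<200): print(r)
hs=cv2.cvtColor(im,cv2.COLOR_RGB2HSV);print(hs[127+30,248+20],hs[127+32,248+45])
E
```

```text
(array([ 515.5, -389.4]), 15.6, array([40., 32.]), array([ 529.9, -385.3]), 536.0, array([369., 164.]))
(array([ 382.2, -383.4]), -6.8, array([30., 47.]), array([ 397.1, -385.2]), 514.5, array([273., 160.]))
(array([ 379.2, -276.8]), -18.0, array([31., 48.]), array([ 393.4, -281.5]), 529.0, array([270.,  84.]))
(array([ 491.3, -263.4]), 23.1, array([43., 31.]), array([ 505.1, -257.6]), 578.5, array([353.,  73.]))
(array([ 514.7, -391.1]), 14.4, array([37., 29.]), array([ 529.2, -387.4]), 400.0, array([368., 166.]))
(array([ 375.9, -383. ]), -7.2, array([29., 35.]), array([ 390.8, -384.9]), 408.5, array([269., 160.]))
(array([ 373. , -274.8]), -18.3, array([29., 35.]), array([ 387.2, -279.5]), 415.0, array([265.,  82.]))
(array([ 490.8, -263.5]), 20.6, array([37., 29.]), array([ 504.9, -258.2]), 422.0, array([352.,  73.]))
[ 17 228 181] [ 15 197 124]
```

The crop shows D (cell 1), B (cell 2), the mug handle and C: bright block tops on the left, darker wedge faces to the right. So every nose points roughly along +x.

```bash
cat >> h.py <<'E'
B=np.array([.5576,-.0001]);th=-.01255
def tcp(lane,xo,zc=20.,xc=-18.,lift=0.):
    """TCP (world m) with chock origin at board x=xo mm, gripped at chock xc, zc above underside"""
    a=np.radians(10);n=zc+lift
    bx=xo+xc*np.cos(a)-n*np.sin(a);z=38+.176*xo+xc*np.sin(a)+n*np.cos(a)
    c,s=np.cos(th),np.sin(th)
    return (B[0]+(c*bx-s*lane)/1e3,B[1]+(s*bx+c*lane)/1e3,z/1e3)
E
python3 -c "
from h import *
plan((.488,-.2645,.12,20.6,1,8),(.488,-.2645,.020,20.6,1,8))"
```

```text
8 x [-0.0, -0.1, 69.5, 0.1332, 0.0372, 0.1802, 1.0]
8 x [-0.0, -0.1, 69.5, 0.133, 0.0371, 0.2802, 1.0]
now [ 0.4509 -0.3981  0.3   ] [-9.013e+01  5.000e-02 -1.799e+02]
```

Request:
play_rows --plan '[0,0,69.5,0.133,0.037,0.12,1,0,0,69.5,0.133,0.037,0.12,1,0,0,69.5,0.133,0.037,0.12,1,0,0,69.5,0.133,0.037,0.15,1,0,0,69.5,0.133,0.037,0.15,1,0,0,69.5,0.133,0.037,0.15,1,0,0,69.5,0.133,0.037,0.15,1,0,0,69.5,0.133,0.037,0.15,1,0,0,69.5,0.133,0.037,0.15,1,0,0,69.5,0.133,0.037,0.15,1]'

```text
clock: 25.75
position: [0.4876, -0.2663, 0.1511]
ee_rot: [0.984, 0.179, 0.001, 0.0]
ft_force: [-1.0, 0.1, 0.2]
grip_width: 1.003
grasp_force: 0.0
```

```bash
python3 -c "
from h import *
m=viewer.camera_model('wrist');im=viewer.camera('wrist');cv2.imwrite('pics/w8.png',im[:,:,::-1])
for r in chocks(im,m,175): print(r)
print(np.round(proj(m,(.4908,-.2635,.038),True)))
plan((.488,-.2645,.08,20.6,1,8),(.488,-.2645,.020,20.6,1,8))"
```

```text
(array([ 373.2, -275.6]), -17.8, array([29., 33.]), array([ 387.5, -280.2]), 325.5, array([291., 300.]))
(array([ 491.7, -264. ]), 20.7, array([33., 29.]), array([ 505.7, -258.8]), 424.0, array([322., 194.]))
[321. 194.]
8 x [0.0, -0.1, -0.0, 0.001, -0.0017, 0.0712, 1.0]
8 x [0.0, -0.1, -0.0, 0.0009, -0.0018, 0.1312, 1.0]
now [ 0.4876 -0.2664  0.1512] [-2.057e+01  1.000e-01  1.800e+02]
```

Confirmed from near. Grip.

Request:
play_rows --plan '[0,0,0,0.001,-0.002,0.05,1,0,0,0,0.001,-0.002,0.09,1,0,0,0,0.001,-0.002,0.12,1,0,0,0,0.001,-0.002,0.131,1,0,0,0,0.001,-0.002,0.131,1,0,0,0,0.001,-0.002,0.131,0.5,0,0,0,0.001,-0.002,0.131,0.15,0,0,0,0.001,-0.002,0.131,0.15,0,0,0,0.001,-0.002,0.131,0.15,0,0,0,0.001,-0.002,0.131,0.15]' --squeeze 30

```text
clock: 27.05
position: [0.488, -0.2644, 0.0203]
ee_rot: [0.984, 0.178, 0.001, 0.0]
ft_force: [0.6, 0.0, -0.2]
grip_width: 0.148
grasp_force: 0.0
```

```bash
python3 -c "
from h import *
p=status.get_obs()['position']
t=lambda xo,l:tcp(-42.5,xo,lift=l)
plan((p[0],p[1],.16,20.6,.15,4),(*t(-8,60),-.7,.15,5,10),(*t(-8,2),-.7,.15,5,10))"
```

```text
4 x [0.0, -0.1, -0.1, 0.0002, 0.0001, -0.1397, 0.15]
5 x [-1.7, 9.8, 21.2, 0.1056, -0.1978, -0.0919, 0.15]
5 x [-1.7, 9.8, 21.2, 0.1149, -0.1942, -0.0348, 0.15]
now [ 0.488  -0.2644  0.0203] [-2.0520e+01  1.1000e-01  1.7999e+02]
```

Request:
play_rows --plan '[0,0,0,0,0,0,0,0,0,0,0,0,0,0,0,0,0,0,0,0,0]' --squeeze 30

```text
clock: 27.42
position: [0.488, -0.2644, 0.0202]
ee_rot: [0.984, 0.178, 0.001, 0.0]
ft_force: [-0.4, 0.0, -1.0]
grip_width: -0.0
grasp_force: 0.0
```

```bash
python3 -c "
from h import *
m=viewer.camera_model('wrist');im=viewer.camera('wrist');cv2.imwrite('pics/w9.png',im[:,:,::-1])
for v in (120,150,175):
  for r in chocks(im,m,v): print(v,r)
print(np.round(proj(m,(.4908,-.2635,.038),True)),status.get_obs()['position'])
"
```

```text
120 (array([ 533.6, -379.1]), 31.8, array([83., 40.]), array([ 546.3, -371.1]), 3414.5, array([522., 249.]))
120 (array([ 514.5, -255.2]), 20.6, array([55., 30.]), array([ 528.5, -249.9]), 5283.5, array([323., 210.]))
150 (array([ 518.6, -390.4]), 14.8, array([40., 30.]), array([ 533.1, -386.6]), 1536.0, array([523., 278.]))
175 (array([ 515.8, -391.2]), 14.9, array([34., 29.]), array([ 530.3, -387.4]), 832.0, array([521., 284.]))
[322. 259.] [ 0.48798542 -0.26441394  0.02020118]
```

Request:
play_rows --plan '[0,0,0,-0.01,0,-0.05,0,0,0,0,-0.01,0,-0.13,0,0,0,0,-0.01,0,-0.13,1,0,0,0,-0.01,0,-0.13,1,0,0,0,-0.01,0,-0.13,1]'

```text
clock: 28.1
position: [0.4775, -0.2675, 0.1484]
ee_rot: [0.984, 0.178, -0.0, -0.001]
ft_force: [-1.1, 0.5, 0.4]
grip_width: 0.636
grasp_force: 0.0
```

```bash
python3 -c "
from h import *
m=viewer.camera_model('wrist');im=viewer.camera('wrist');cv2.imwrite('pics/w10.png',im[:,:,::-1])
for v in (120,150,175):
  for r in chocks(im,m,v): print(v,r)
print(status.get_obs()['position'])
"
```

```text
120 (array([ 393.9, -281.5]), -17.8, array([31., 77.]), array([ 408.2, -286.1]), 1084.5, array([307., 278.]))
120 (array([ 529.7, -386.8]), 14.6, array([65., 30.]), array([ 544.3, -383. ]), 1267.0, array([456., 193.]))
120 (array([ 506.2, -258.3]), 20.6, array([65., 29.]), array([ 520.2, -253. ]), 2241.5, array([324., 166.]))
150 (array([ 379.7, -277.3]), -17.8, array([30., 48.]), array([ 394. , -281.9]), 766.5, array([298., 288.]))
150 (array([ 516.4, -390.5]), 14.7, array([37., 30.]), array([ 530.9, -386.7]), 878.5, array([454., 206.]))
150 (array([ 494.1, -262.8]), 20.6, array([40., 29.]), array([ 508.1, -257.5]), 1205.5, array([324., 180.]))
175 (array([ 373.2, -275.1]), -17.8, array([28., 33.]), array([ 387.5, -279.7]), 362.5, array([293., 292.]))
175 (array([ 491.4, -263.4]), 20.6, array([34., 28.]), array([ 505.5, -258.1]), 515.5, array([324., 184.]))
[ 0.47752818 -0.26746603  0.14834398]
```

```bash
python3 -c "
from h import *
m=viewer.camera_model('scene')
for z in (.03,.0464,.066,.08): print(z,np.round(proj(m,(.4325,.278,z)),1))
print('obs 440,214')
for z in (.0166,.0306,.045,.06): print(z,np.round(proj(m,(.430,.275,z)),1))
print('obs 435.6,223')
print(np.round(proj(m,(.431,.275,.066)),1), np.round(proj(m,(.431,.24,.041)),1),np.round(proj(m,(.431,.31,.041)),1))
s=status.get_obs();print(s['joint_pos'],s['position'],s['ee_rot'])
i=viewer.camera('scene');cv2.imwrite('pics/s9.png',cv2.resize(i[100:240,170:330,::-1],None,fx=4,fy=4,interpolation=2))
print(np.round(proj(m,s['position'])))
"
```

```text
0.03 [434.6 221.9]
0.0464 [435.8 218.1]
0.066 [437.2 213.4]
0.08 [438.2 210. ]
obs 440,214
0.0166 [432.8 224. ]
0.0306 [433.8 220.8]
0.045 [434.8 217.4]
0.06 [435.8 213.9]
obs 435.6,223
[436.2 212.7] [421.7 214.9] [447.4 222.4]
[ 0.89627347  0.25412617 -0.53799508  1.72748497  0.13743826  1.19899164
 -0.8906026 ] [ 0.47752818 -0.26746603  0.14834398] [ 9.84020711e-01  1.78052177e-01 -1.63852511e-04 -7.97034649e-04]
[243. 150.]
```

```bash
python3 -c "
from h import *
plan((.488,-.2645,.04,20.6,1,8),(.488,-.2645,-.008,20.6,1,8))"
```

```text
8 x [-0.1, 0.0, -0.1, 0.0108, 0.0011, 0.1084, 1.0]
8 x [-0.1, 0.0, -0.1, 0.0108, 0.0011, 0.1564, 1.0]
now [ 0.4776 -0.2675  0.1484] [-2.0520e+01 -3.0000e-02 -1.7991e+02]
```

Request:
play_rows --plan '[0,0,0,0.011,0.001,0.05,1,0,0,0,0.011,0.001,0.1,1,0,0,0,0.011,0.001,0.138,1,0,0,0,0.011,0.001,0.143,1,0,0,0,0.011,0.001,0.1465,1,0,0,0,0.011,0.001,0.1465,1]'

```text
clock: 28.95
position: [0.4902, -0.2654, 0.005]
ee_rot: [0.984, 0.178, 0.002, 0.001]
ft_force: [0.4, 0.2, 0.6]
grip_width: 1.0
grasp_force: 0.0
```

Request:
play_rows --plan '[0,0,0,0,0,0.003,1,0,0,0,0,0,0.006,1,0,0,0,0,0,0.01,1,0,0,0,0,0,0.01,0.6,0,0,0,0,0,0.01,0.4,0,0,0,0,0,0.01,0.3,0,0,0,0,0,0.01,0.2,0,0,0,0,0,0.01,0.1,0,0,0,0,0,0.01,0.1,0,0,0,0,0,0.01,0.1]' --squeeze 30

```text
clock: 30.2
position: [0.4896, -0.2651, -0.006]
ee_rot: [0.984, 0.178, 0.001, 0.0]
ft_force: [-0.4, 0.5, 3.6]
grip_width: 0.347
grasp_force: 30.8
```

```bash
python3 -c "
from h import *
p=status.get_obs()['position']
t=lambda xo,l:tcp(-42.5,xo,-6,-17,lift=l)
print(t(-8,2),t(25,0))
plan((p[0],p[1],.10,20.6,.1,3),(*t(-8,60),-.7,.1,6,10),(*t(-8,10),-.7,.1,2,10),(*t(-8,3),-.7,.1,2,10))"
```

```text
(np.float64(0.5330213936280725), np.float64(-0.042294869442310375), np.float64(0.029700749967613353)) (np.float64(0.5663660638766028), np.float64(-0.042713367025632006), np.float64(0.03353913446158894))
3 x [0.1, -0.1, -0.1, 0.0002, 0.0001, -0.106, 0.1]
6 x [-1.7, 9.8, 21.2, 0.1096, -0.197, -0.0929, 0.1]
2 x [-1.7, 9.8, 21.2, 0.1176, -0.1939, -0.0436, 0.1]
2 x [-1.7, 9.8, 21.2, 0.1187, -0.1935, -0.0367, 0.1]
now [ 0.4896 -0.2651 -0.006 ] [-2.0510e+01  1.3000e-01  1.7998e+02]
```

Request:
play_rows --plan '[0,0,0,0,0,-0.03,0.1,0,0,0,0,0,-0.09,0.1,0,0,0,0,0,-0.106,0.1,-1.7,9.8,21.2,0.1096,-0.197,-0.093,0.1,-1.7,9.8,21.2,0.1096,-0.197,-0.093,0.1,-1.7,9.8,21.2,0.1096,-0.197,-0.093,0.1,-1.7,9.8,21.2,0.1096,-0.197,-0.093,0.1,-1.7,9.8,21.2,0.1096,-0.197,-0.093,0.1,-1.7,9.8,21.2,0.1096,-0.197,-0.093,0.1,-1.7,9.8,21.2,0.1155,-0.195,-0.06,0.1,-1.7,9.8,21.2,0.1176,-0.194,-0.0436,0.1,-1.7,9.8,21.2,0.1187,-0.1935,-0.0367,0.1,-1.7,9.8,21.2,0.1187,-0.1935,-0.0367,0.1]'

```text
clock: 31.82
position: [0.5326, -0.0424, 0.0304]
ee_rot: [0.996, -0.007, 0.087, -0.001]
ft_force: [0.5, 0.2, 0.2]
grip_width: 0.343
grasp_force: 30.3
```

```bash
python3 -c "
from h import *
im=viewer.camera('wrist');m=viewer.camera_model('wrist')
o=np.vstack([im[60:,:]])[:,:,::-1];cv2.imwrite('pics/w11.png',o)
R=Ro.from_quat(status.get_obs()['ee_rot']);print(R.as_matrix()[:,0].round(4),R.as_matrix()[:,2].round(4),status.get_obs()['position'])
b=R.inv().apply([.985,-.0124,.1736]);print('uphill in tool',b.round(3))"
```

```text
[ 0.9847 -0.0132  0.1738] [ 0.1739 -0.     -0.9848] [ 0.53290173 -0.04235492  0.03093288]
uphill in tool [ 1.    -0.001  0.   ]
```

View pics/w11.png

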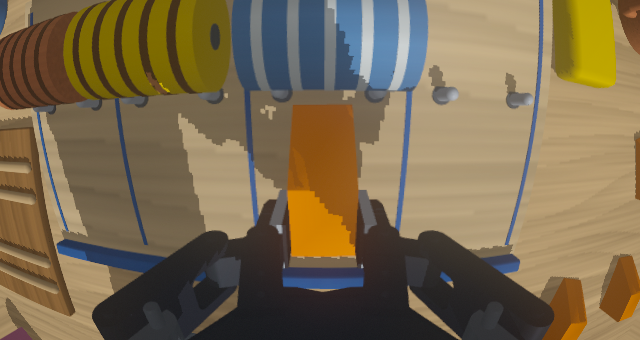

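Close view: the chock is held nose up the slope, centred between the pins at columns 281 and 376, below the blue roller. Lower and push.

Request:
play_rows --plan '[0,0,0,0,0,0.0015,0.1,0,0,0,0,0,0.003,0.1,0,0,0,0,0,0.003,0.1]'

```text
clock: 32.25
position: [0.5332, -0.0422, 0.0276]
ee_rot: [0.996, -0.006, 0.087, -0.001]
ft_force: [0.1, -0.1, -0.2]
grip_width: 0.346
grasp_force: 30.3
```

Request:
play_rows --plan '[0,0,0,0,0,0.001,0.1,0,0,0,0,0,0.002,0.1,0,0,0,0,0,0.002,0.1]'

```text
clock: 32.62
position: [0.5334, -0.0421, 0.0273]
ee_rot: [0.996, -0.006, 0.087, 0.0]
ft_force: [-19.5, -0.2, 31.8]
grip_width: 0.343
grasp_force: 34.8
```

Request:
play_rows --plan '[0,0,0,0,0,-0.0018,0.1,0,0,0,0.005,0,-0.0018,0.1,0,0,0,0.01,0,-0.0018,0.1,0,0,0,0.015,0,-0.0018,0.1,0,0,0,0.019,0,-0.0018,0.1,0,0,0,0.019,0,-0.0018,0.1]'

```text
clock: 33.38
position: [0.5525, -0.0424, 0.0308]
ee_rot: [0.996, -0.006, 0.087, -0.001]
ft_force: [-0.7, 0.5, 3.1]
grip_width: 0.345
grasp_force: 31.0
```

Request:
play_rows --plan '[0,0,0,0.002,0,0,0.1,0,0,0,0.004,0,0,0.1,0,0,0,0.006,0,0,0.1,0,0,0,0.008,0,0,0.1,0,0,0,0.01,0,0,0.1,0,0,0,0.012,0,0,0.1,0,0,0,0.0135,0,0,0.1,0,0,0,0.0135,0,0,0.1,0,0,0,0.0135,0,0,0.1]'

```text
clock: 34.5
position: [0.5645, -0.0426, 0.0329]
ee_rot: [0.996, -0.006, 0.086, -0.0]
ft_force: [-8.4, 0.5, 9.6]
grip_width: 0.345
grasp_force: 31.9
```

```bash
cat >> h.py <<'E'
RX={'b':(95,60,60,108,200,255),'y':(20,150,60,32,255,255)}
def rollx(img_name='top'):
    pass
E
python3 -c "
from h import *
im=viewer.camera('wrist');m=viewer.camera_model('wrist');cv2.imwrite('pics/w12.png',im[:,:,::-1])
# roller low-side silhouette column profile: last blue row near centre columns
hs=cv2.cvtColor(im,cv2.COLOR_RGB2HSV)
for u in (250,270,300,322,345,380,400):
  col=hs[:200,u]; b=[v for v in range(200) if 95<=col[v,0]<=112 and col[v,1]>50]; print(u,(min(b),max(b)) if b else None)
for xb in (54,64,66,68):
  # lowest silhouette point of roller: tangent from camera
  C=-np.array(m['R']).T@np.array(m['t']); c,s=np.cos(th),np.sin(th)
  ctr=np.array([B[0]+xb/1e3*c+s*.0425,-.0433,.038+.176*xb/1e3+.025/np.cos(np.radians(10))])
  best=max(proj(m,ctr+.025*np.array([np.cos(a),0,np.sin(a)]),True)[1] for a in np.linspace(0,6.28,90)); print(xb,round(best,1))
"
```

```text
250 (86, 199)
270 (85, 199)
300 (99, 185)
322 (84, 199)
345 (84, 199)
380 (85, 199)
400 (136, 139)
54 226.8
64 203.8
66 199.1
68 194.4
```

```bash
cat > roll.py <<'E'
from h import *
import sys
def check(lane,hue,im=None,m=None):
    """board x of a roller from its low silhouette seen by the wrist camera"""
    if im is None:
        m=viewer.camera_model('wrist');im=viewer.camera('wrist')
    hs=cv2.cvtColor(im,cv2.COLOR_RGB2HSV);c,s=np.cos(th),np.sin(th)
    C=-np.array(m['R']).T@np.array(m['t'])
    def ctr(xb,y): return np.array([B[0]+xb/1e3*c-s*y/1e3,B[1]+s*xb/1e3+c*y/1e3,.038+.176*xb/1e3+.025/np.cos(np.radians(10))])
    A=np.linspace(0,2*np.pi,120);X=np.linspace(46,86,41);out=[]
    for dy in (-26,-21,21,26):
        pr=[max((proj(m,ctr(xb,lane+dy)+.025*np.array([np.cos(a),0,np.sin(a)]),True) for a in A),key=lambda p:p[1]) for xb in X]
        rows=[p[1] for p in pr];u=int(round(np.interp(66,X,[p[0] for p in pr])))
        col=hs[:,u-2:u+3];lo,hi=hue
        ok=[v for v in range(int(min(rows))-15,int(max(rows))+10) if 0<=v<400 and np.median((col[v,:,0]>=lo)&(col[v,:,0]<=hi)&(col[v,:,1]>60))]
        if ok: out.append((u,max(ok),round(float(np.interp(-max(ok)-.5,-np.array(rows),X)),1)))
    return out
if __name__=='__main__': print(check(float(sys.argv[1]),(int(sys.argv[2]),int(sys.argv[3]))))
E
python3 - <<'E'
from roll import *
s=status.get_obs();print(s['position'])
print(check(-42.5,(95,115)))
E
```

```text
[ 0.56449905 -0.04263582  0.03289069]
[(384, 201, 65.0), (373, 201, 65.0), (273, 200, 65.4)]
```

Request:
play_rows --plan '[0,0,0,0,0,0,0.4,0,0,0,0,0,0,0.5,0,0,0,0,0,0,0.6,0,0,0,0,0,0,0.7,0,0,0,0,0,-0.03,0.7,0,0,0,0,0,-0.08,1,0,0,0,0,0,-0.12,1,0,0,0,0,0,-0.12,1]'

```text
clock: 35.6
position: [0.5461, -0.0428, 0.1545]
ee_rot: [0.996, -0.006, 0.09, 0.0]
ft_force: [0.1, 0.0, -1.0]
grip_width: 1.001
grasp_force: 0.0
```

```bash
python3 - <<'E'
from roll import *
s=status.get_obs();print(s['position'],s['clock'])
m=viewer.camera_model('wrist');im=viewer.camera('wrist')
print(check(-42.5,(95,115),im,m),check(42.5,(18,32),im,m),check(127.5,(0,14),im,m))
plan((.45,-.30,.26,60,1,6),(.512,-.392,.10,14.6,1,4),(.512,-.392,-.006,14.6,1,4))
E
```

```text
[ 0.54609263 -0.04275845  0.15446871] 35.6
[(354, 164, 65.0), (348, 164, 65.0), (297, 164, 64.9)] [(252, 196, 46.0), (246, 196, 46.0), (200, 197, 46.0), (194, 197, 46.0)] [(162, 178, 55.8), (158, 179, 55.0), (121, 180, 55.5), (118, 180, 55.6)]
6 x [5.3, -9.2, -60.6, -0.0713, 0.2582, -0.1224, 1.0]
4 x [1.3, -10.1, -15.3, -0.0372, 0.3496, 0.0462, 1.0]
4 x [1.3, -10.1, -15.3, -0.0559, 0.3497, 0.1505, 1.0]
now [ 0.5451 -0.0429  0.1524] [  0.76  10.14 179.93]
```

```bash
python3 - <<'E'
from h import *
plan((.371,-.2747,.13,-17.9,1,6),(.371,-.2747,.01,-17.9,1,4),(.371,-.2747,-.006,-17.9,1,4))
E
```

```text
6 x [-1.6, -10.1, 17.1, -0.1723, 0.2341, -0.0083, 1.0]
4 x [-1.6, -10.1, 17.1, -0.1934, 0.2343, 0.1098, 1.0]
4 x [-1.6, -10.1, 17.1, -0.1962, 0.2343, 0.1255, 1.0]
now [ 0.5451 -0.0429  0.1524] [  0.76  10.14 179.93]
```

Request:
play_rows --plan '[-1.6,-10.1,17.1,-0.172,0.234,-0.008,1,-1.6,-10.1,17.1,-0.172,0.234,-0.008,1,-1.6,-10.1,17.1,-0.172,0.234,-0.008,1,-1.6,-10.1,17.1,-0.172,0.234,-0.008,1,-1.6,-10.1,17.1,-0.172,0.234,-0.008,1,-1.6,-10.1,17.1,-0.172,0.234,-0.008,1,-1.6,-10.1,17.1,-0.1811,0.2341,0.042,1,-1.6,-10.1,17.1,-0.19,0.2342,0.09,1,-1.6,-10.1,17.1,-0.1934,0.2343,0.11,1,-1.6,-10.1,17.1,-0.1962,0.2343,0.1255,1,-1.6,-10.1,17.1,-0.1962,0.2343,0.1255,1,-1.6,-10.1,17.1,-0.1962,0.2343,0.1255,0.5,-1.6,-10.1,17.1,-0.1962,0.2343,0.1255,0.1,-1.6,-10.1,17.1,-0.1962,0.2343,0.1255,0.1,-1.6,-10.1,17.1,-0.1962,0.2343,0.1255,0.1,-1.6,-10.1,17.1,-0.1962,0.2343,0.1255,0.1]' --squeeze 30

```text
clock: 37.65
position: [0.3704, -0.2747, -0.0064]
ee_rot: [0.988, -0.156, -0.001, 0.0]
ft_force: [-1.0, 1.3, 5.3]
grip_width: 0.348
grasp_force: 30.6
```

```bash
python3 -c "
from h import *
p=status.get_obs()['position']
t=lambda xo,l:tcp(42.5,xo,p[2]*1e3,-17,lift=l)
print(t(-8,0))
plan((p[0],p[1],.10,-17.9,.1,3),(*t(-8,60),-.7,.1,6,10),(*t(-8,12),-.7,.1,2,10),(*t(-8,2),-.7,.1,2,10))"
```

```text
(np.float64(0.5345005299388811), np.float64(0.042693260717915606), np.float64(0.02736164796611))
3 x [0.0, 0.1, 0.0, -0.0003, 0.0001, -0.1064, 0.1]
6 x [1.6, 10.1, -17.1, 0.0485, -0.3493, -0.0932, 0.1]
2 x [1.6, 10.1, -17.1, 0.0566, -0.3518, -0.0459, 0.1]
2 x [1.6, 10.1, -17.1, 0.0582, -0.3523, -0.0361, 0.1]
now [ 0.3704 -0.2747 -0.0064] [ 1.7890e+01 -1.5000e-01 -1.7999e+02]
```

Request:
play_rows --plan '[0,0,0,0,0,-0.03,0.1,0,0,0,0,0,-0.09,0.1,0,0,0,0,0,-0.106,0.1,1.6,10.1,-17.1,0.0485,-0.349,-0.096,0.1,1.6,10.1,-17.1,0.0485,-0.349,-0.096,0.1,1.6,10.1,-17.1,0.0485,-0.349,-0.096,0.1,1.6,10.1,-17.1,0.0485,-0.349,-0.096,0.1,1.6,10.1,-17.1,0.0485,-0.349,-0.096,0.1,1.6,10.1,-17.1,0.0485,-0.349,-0.096,0.1,1.6,10.1,-17.1,0.0485,-0.349,-0.096,0.1,1.6,10.1,-17.1,0.0566,-0.3518,-0.0459,0.1,1.6,10.1,-17.1,0.0575,-0.352,-0.04,0.1,1.6,10.1,-17.1,0.0582,-0.3523,-0.0361,0.1,1.6,10.1,-17.1,0.0582,-0.3523,-0.0361,0.1]'

```text
clock: 39.4
position: [0.5342, 0.0427, 0.0299]
ee_rot: [0.996, -0.007, 0.088, -0.0]
ft_force: [-0.4, 0.5, -0.9]
grip_width: 0.348
grasp_force: 30.0
```

```bash
python3 -c "
from h import *
m=viewer.camera_model('wrist');im=viewer.camera('wrist');cv2.imwrite('pics/w13.png',im[:,:,::-1])
R=Ro.from_quat(status.get_obs()['ee_rot']);print('uphill in tool',R.inv().apply([.985,-.0124,.1736]).round(3),status.get_obs()['position'])
c,s=np.cos(th),np.sin(th)
for dy in (24,-24): print('pin',proj(m,(B[0]+c*.03-s*(.0425+dy/1e3),B[1]+s*.03+c*(.0425+dy/1e3),.061),True))
for q in blobs(im[130:340,230:420],(4,170,60),(16,255,255),300): print(q[0],cv2.boundingRect(q[2]))
"
```

```text
uphill in tool [ 1.    -0.001  0.002] [0.53434879 0.04281464 0.03011316]
pin (np.float64(270.0310022862551), np.float64(152.6985395975076))
pin (np.float64(374.0679371475147), np.float64(152.66120313522555))
9869.5 (58, 34, 70, 153)
```

Request:
play_rows --plan '[0,0,0,0,0,0.0015,0.1,0,0,0,0,0,0.0027,0.1,0,0,0,0,0,0.0027,0.1,0,0,0,0.005,0,0.0027,0.1,0,0,0,0.01,0,0.0027,0.1,0,0,0,0.015,0,0.0027,0.1,0,0,0,0.019,0,0.0027,0.1,0,0,0,0.019,0,0.0027,0.1]'

```text
clock: 40.45
position: [0.552, 0.0432, 0.0303]
ee_rot: [0.996, -0.006, 0.086, -0.0]
ft_force: [-14.0, 0.3, 18.5]
grip_width: 0.344
grasp_force: 32.9
```

Request:
play_rows --plan '[0,0,0,0.001,0,-0.001,0.1,0,0,0,0.003,0,-0.001,0.1,0,0,0,0.005,0,-0.001,0.1,0,0,0,0.007,0,-0.001,0.1,0,0,0,0.009,0,-0.001,0.1,0,0,0,0.011,0,-0.001,0.1,0,0,0,0.013,0,-0.001,0.1,0,0,0,0.0135,0,-0.001,0.1,0,0,0,0.0135,0,-0.001,0.1]'

```text
clock: 41.58
position: [0.5657, 0.0427, 0.0327]
ee_rot: [0.996, -0.006, 0.087, -0.001]
ft_force: [-5.1, 0.6, 5.5]
grip_width: 0.348
grasp_force: 30.9
```

```bash
python3 - <<'E'
from roll import *
m=viewer.camera_model('wrist');im=viewer.camera('wrist');cv2.imwrite('pics/w14.png',im[:,:,::-1])
print(status.get_obs()['position'])
hs=cv2.cvtColor(im,cv2.COLOR_RGB2HSV)
for u in (275,283,365,373): print(u,[tuple(int(a) for a in hs[v,u]) for v in range(188,240,6)])
m2=dict(m)
import builtins
c,s=np.cos(th),np.sin(th)
for xb in (54,60,65,70):
    ctr=np.array([B[0]+xb/1e3*c-s*.0425,.0417,.038+.176*xb/1e3+.0254]);print(xb,max(proj(m,ctr+.025*np.array([np.cos(a),0,np.sin(a)])+np.array([0,.022,0]),True)[1] for a in np.linspace(0,6.28,120)))
E
```

```text
[0.56564884 0.04270566 0.03271976]
275 [(26, 253, 142), (25, 246, 139), (25, 228, 133), (18, 72, 117), (120, 7, 115), (114, 10, 124), (18, 86, 136), (18, 90, 136), (18, 87, 138)]
283 [(25, 255, 143), (25, 246, 139), (25, 240, 133), (135, 5, 107), (120, 6, 122), (110, 6, 125), (18, 88, 136), (18, 88, 136), (18, 86, 137)]
365 [(16, 147, 90), (17, 142, 86), (16, 136, 86), (19, 89, 137), (45, 5, 109), (18, 67, 137), (20, 74, 206), (19, 76, 205), (20, 75, 205)]
373 [(25, 229, 145), (25, 219, 142), (25, 210, 137), (13, 18, 98), (0, 7, 114), (165, 4, 119), (19, 73, 206), (19, 75, 205), (20, 76, 205)]
54 227.4377110851951
60 213.8758598236456
65 202.34784346336141
70 190.68216894806324
```

Request:
play_rows --plan '[0,0,0,0,0,0,0.4,0,0,0,0,0,0,0.5,0,0,0,0,0,0,0.6,0,0,0,0,0,0,0.7,0,0,0,0,0,-0.03,0.7,0,0,0,0,0,-0.08,1,0,0,0,0,0,-0.12,1,0,0,0,0,0,-0.12,1]'

```text
clock: 42.62
position: [0.5468, 0.0428, 0.1542]
ee_rot: [0.996, -0.006, 0.09, -0.0]
ft_force: [-0.0, -0.8, -0.9]
grip_width: 1.001
grasp_force: 0.0
```

```bash
sed -i 's/>60))\]/>satmin))]/; s/def check(lane,hue,im=None,m=None)/def check(lane,hue,im=None,m=None,satmin=60)/' roll.py; python3 - <<'E'
from roll import *
m=viewer.camera_model('wrist');im=viewer.camera('wrist')
print(check(42.5,(18,32),im,m,180),check(-42.5,(95,115),im,m),check(127.5,(0,14),im,m,110))
plan((.374,-.3828,.15,-7.2,1,6),(.374,-.3828,.01,-7.2,1,4),(.374,-.3828,-.006,-7.2,1,4))
E
```

```text
[(355, 163, 65.5), (349, 163, 65.4), (298, 163, 65.4)] [(452, 166, 65.0), (447, 166, 64.8), (400, 155, 72.7), (394, 164, 65.2)] [(252, 176, 55.1), (246, 176, 55.2), (200, 177, 55.2), (195, 176, 56.2)]
6 x [-0.6, -10.1, 6.4, -0.1639, 0.4274, -0.0277, 1.0]
4 x [-0.6, -10.1, 6.4, -0.1886, 0.4276, 0.1101, 1.0]
4 x [-0.6, -10.1, 6.4, -0.1914, 0.4276, 0.1258, 1.0]
now [0.5458 0.0424 0.1522] [  0.76  10.14 179.94]
```

Request:
play_rows --plan '[-0.6,-10.1,6.4,-0.164,0.4274,-0.028,1,-0.6,-10.1,6.4,-0.164,0.4274,-0.028,1,-0.6,-10.1,6.4,-0.164,0.4274,-0.028,1,-0.6,-10.1,6.4,-0.164,0.4274,-0.028,1,-0.6,-10.1,6.4,-0.164,0.4274,-0.028,1,-0.6,-10.1,6.4,-0.164,0.4274,-0.028,1,-0.6,-10.1,6.4,-0.164,0.4274,-0.028,1,-0.6,-10.1,6.4,-0.164,0.4274,-0.028,1,-0.6,-10.1,6.4,-0.164,0.4274,-0.028,1]'

```text
clock: 43.8
position: [0.3723, -0.3832, 0.1476]
ee_rot: [0.998, -0.064, -0.002, -0.002]
ft_force: [-0.3, 0.5, -0.7]
grip_width: 1.002
grasp_force: 0.0
```

```bash
python3 - <<'E'
from h import *
m=viewer.camera_model('wrist');im=viewer.camera('wrist')
for v in (165,178):
  for r in chocks(im,m,v): print(v,r)
plan((.374,-.3828,.01,-7.2,1,4),(.374,-.3828,-.006,-7.2,1,4))
E
```

```text
165 (array([ 416.5, -379.1]), -7.8, array([29., 35.]), array([ 431.4, -381.1]), 940.0, array([312., 152.]))
165 (array([ 506.1, -397.7]), 14.2, array([15., 20.]), array([ 520.7, -394. ]), 243.0, array([320.,  49.]))
4 x [-0.2, 0.2, 0.1, 0.0011, 0.0016, 0.138, 1.0]
4 x [-0.2, 0.2, 0.1, 0.0011, 0.0016, 0.154, 1.0]
now [ 0.3735 -0.3816  0.148 ] [ 7.140e+00 -1.700e-01 -1.798e+02]
```

```bash
python3 - <<'E'
from h import *
plan((.4147,-.379,.10,-7.6,1,4),(.4147,-.379,-.006,-7.6,1,4))
E
```

```text
4 x [-0.2, 0.2, 0.5, 0.0407, -0.0076, 0.0479, 1.0]
4 x [-0.2, 0.2, 0.5, 0.0411, -0.0072, 0.1539, 1.0]
now [ 0.3735 -0.3816  0.148 ] [ 7.140e+00 -1.700e-01 -1.798e+02]
```

Request:
play_rows --plan '[0,0,0.5,0.041,-0.0075,0.048,1,0,0,0.5,0.041,-0.0075,0.07,1,0,0,0.5,0.041,-0.0072,0.11,1,0,0,0.5,0.041,-0.0072,0.138,1,0,0,0.5,0.041,-0.0072,0.154,1,0,0,0.5,0.041,-0.0072,0.154,1,0,0,0.5,0.041,-0.0072,0.154,0.5,0,0,0.5,0.041,-0.0072,0.154,0.1,0,0,0.5,0.041,-0.0072,0.154,0.1,0,0,0.5,0.041,-0.0072,0.154,0.1,0,0,0.5,0.041,-0.0072,0.154,0.1]' --squeeze 30

```text
clock: 45.22
position: [0.415, -0.3808, -0.0041]
ee_rot: [0.998, -0.067, -0.001, -0.0]
ft_force: [-1.0, 0.2, 6.4]
grip_width: 0.346
grasp_force: 29.9
```

```bash
python3 -c "
from h import *
p=status.get_obs()['position']
t=lambda xo,l:tcp(127.5,xo,p[2]*1e3,-17,lift=l)
print(t(-8,0))
plan((p[0],p[1],.10,-7.6,.1,3),(*t(-8,60),-.7,.1,9,10),(*t(-8,12),-.7,.1,2,10),(*t(-8,2),-.7,.1,2,10))"
```

```text
(np.float64(0.5351798862597092), np.float64(0.12769142864401245), np.float64(0.029558680903084552))
3 x [-0.0, 0.1, -0.1, -0.0001, -0.0001, -0.1041, 0.1]
9 x [0.7, 10.1, -6.9, 0.0409, -0.5187, -0.0925, 0.1]
2 x [0.7, 10.1, -6.9, 0.0492, -0.5197, -0.0453, 0.1]
2 x [0.7, 10.1, -6.9, 0.051, -0.5199, -0.0354, 0.1]
now [ 0.415  -0.3808 -0.0041] [ 7.6600e+00 -8.0000e-02 -1.7996e+02]
```

Request:
play_rows --plan '[0,0,0,0,0,-0.03,0.1,0,0,0,0,0,-0.09,0.1,0.7,10.1,-6.9,0.041,-0.5187,-0.105,0.1,0.7,10.1,-6.9,0.041,-0.5187,-0.105,0.1,0.7,10.1,-6.9,0.041,-0.5187,-0.105,0.1,0.7,10.1,-6.9,0.041,-0.5187,-0.105,0.1,0.7,10.1,-6.9,0.041,-0.5187,-0.105,0.1,0.7,10.1,-6.9,0.041,-0.5187,-0.105,0.1,0.7,10.1,-6.9,0.041,-0.5187,-0.105,0.1,0.7,10.1,-6.9,0.041,-0.5187,-0.105,0.1,0.7,10.1,-6.9,0.041,-0.5187,-0.105,0.1,0.7,10.1,-6.9,0.041,-0.5187,-0.105,0.1,0.7,10.1,-6.9,0.0492,-0.5197,-0.0453,0.1,0.7,10.1,-6.9,0.05,-0.5198,-0.04,0.1,0.7,10.1,-6.9,0.051,-0.5199,-0.0354,0.1,0.7,10.1,-6.9,0.051,-0.5199,-0.0354,0.1]'

```text
clock: 47.22
position: [0.5353, 0.1278, 0.0326]
ee_rot: [0.996, -0.007, 0.088, -0.001]
ft_force: [-0.2, -0.1, 0.0]
grip_width: 0.352
grasp_force: 29.9
```

```bash
python3 -c "
from h import *
m=viewer.camera_model('wrist');im=viewer.camera('wrist');cv2.imwrite('pics/w15.png',im[:,:,::-1])
R=Ro.from_quat(status.get_obs()['ee_rot']);print('uphill in tool',R.inv().apply([.985,-.0124,.1736]).round(3),status.get_obs()['position'])
c,s=np.cos(th),np.sin(th)
for dy in (24,-24): print('pin',proj(m,(B[0]+c*.03-s*(.1275+dy/1e3),B[1]+s*.03+c*(.1275+dy/1e3),.061),True))
for q in blobs(im[160:340,230:420],(4,170,60),(16,255,255),300): print(q[0],cv2.boundingRect(q[2]))
"
```

```text
uphill in tool [ 1.    -0.001  0.002] [0.53538225 0.12798342 0.03273773]
pin (np.float64(271.18995995826026), np.float64(153.0613817613106))
pin (np.float64(373.3024815278927), np.float64(153.02139623829626))
7904.5 (59, 6, 70, 150)
```

Request:
play_rows --plan '[0,0,0,0,0,0.0015,0.1,0,0,0,0,0,0.0025,0.1,0,0,0,0,0,0.0025,0.1]'

```text
clock: 47.65
position: [0.5353, 0.1281, 0.0294]
ee_rot: [0.996, -0.006, 0.088, -0.001]
ft_force: [-3.7, -1.2, 6.5]
grip_width: 0.347
grasp_force: 30.8
```

Request:
play_rows --plan '[0,0,0,0.005,0,0,0.1,0,0,0,0.01,0,0,0.1,0,0,0,0.015,0,0,0.1,0,0,0,0.019,0,0,0.1,0,0,0,0.021,0,0,0.1,0,0,0,0.023,0,0,0.1,0,0,0,0.025,0,0,0.1,0,0,0,0.027,0,0,0.1,0,0,0,0.029,0,0,0.1,0,0,0,0.031,0,0,0.1,0,0,0,0.032,0,0,0.1,0,0,0,0.032,0,0,0.1]'

```text
clock: 49.15
position: [0.5655, 0.1285, 0.0347]
ee_rot: [0.996, -0.006, 0.087, -0.001]
ft_force: [-9.2, -0.3, 10.9]
grip_width: 0.344
grasp_force: 31.3
```

```bash
python3 - <<'E'
from roll import *
m=viewer.camera_model('wrist');im=viewer.camera('wrist');cv2.imwrite('pics/w16.png',im[:,:,::-1])
print(check(127.5,(0,14),im,m,110))
E
```

```text
[(386, 202, 63.3), (374, 202, 63.3), (276, 201, 63.6), (265, 201, 63.6)]
```

Request:
play_rows --plan '[0,0,0,0.001,0,0,0.1,0,0,0,0.002,0,0,0.1,0,0,0,0.002,0,0,0.1,0,0,0,0.002,0,0,0.4,0,0,0,0.002,0,0,0.5,0,0,0,0.002,0,0,0.6,0,0,0,0.002,0,0,0.7,0,0,0,0.002,0,-0.03,0.7,0,0,0,0.002,0,-0.08,1,0,0,0,0.002,0,-0.13,1,0,0,0,0.002,0,-0.13,1]'

```text
clock: 50.58
position: [0.5475, 0.1284, 0.1664]
ee_rot: [0.996, -0.006, 0.09, -0.001]
ft_force: [-1.0, -0.2, -0.3]
grip_width: 0.997
grasp_force: 0.0
```

```bash
python3 - <<'E'
from roll import *
m=viewer.camera_model('wrist');im=viewer.camera('wrist');cv2.imwrite('pics/w17.png',im[:,:,::-1])
print(check(127.5,(0,14),im,m,110),check(42.5,(18,32),im,m,180),check(-42.5,(95,115),im,m))
print(status.get_obs()['clock'])
# plunger in top image before: red centroid
mt=viewer.camera_model('wrist');print(np.round(proj(mt,(B[0]+.15,B[1]+th*.15,.125),True)))
plan((.69,.0,.26,-.7,0,6),(.7075,-.002,.20,-.7,0,4))
E
```

```text
[(355, 164, 64.7), (349, 163, 65.5), (300, 163, 65.4), (294, 163, 65.5)] [(447, 166, 64.9), (442, 165, 65.7), (398, 153, 74.9), (392, 163, 66.1)] [(522, 170, 64.8), (519, 166, 68.5), (483, 166, 66.5), (479, 167, 65.3)]
50.625
[482.  31.]
6 x [-0.1, -10.2, -0.1, 0.1597, 0.1254, -0.0691, 0.0]
4 x [-0.1, -10.2, -0.1, 0.1664, 0.1274, -0.0069, 0.0]
now [0.5466 0.1276 0.1641] [   0.76   10.19 -179.98]
```

Request:
play_rows --plan '[0,0,0,0,0,-0.06,0,0,-10.2,0,0.16,0.125,-0.069,0,0,-10.2,0,0.16,0.125,-0.069,0,0,-10.2,0,0.16,0.125,-0.069,0,0,-10.2,0,0.16,0.125,-0.069,0,0,-10.2,0,0.1664,0.1274,-0.007,0,0,-10.2,0,0.1664,0.1274,-0.007,0,0,-10.2,0,0.1664,0.1274,-0.007,0]'

```text
clock: 51.62
position: [0.7065, -0.0012, 0.1986]
ee_rot: [1.0, -0.006, -0.002, -0.002]
ft_force: [-0.0, 0.9, 0.1]
grip_width: 0.002
grasp_force: 0.0
```

```bash
python3 - <<'E'
from h import *
m=viewer.camera_model('wrist');im=viewer.camera('wrist');cv2.imwrite('pics/w18.png',im[:,:,::-1])
for lo,hi in (((0,180,80),(4,255,255)),((172,180,80),(180,255,255))):
  for q in blobs(im,lo,hi,100): print(q[0],cv2.boundingRect(q[2]),np.round(q[1][0]),at(m,*q[1][0],.125,True).round(4))
s=status.get_obs();print(s['position'],np.round(proj(m,s['position']+np.array([0,0,.021]),True)))
plan((.7075,-.002,.115,-.7,0,4),(.7075,-.002,.08,-.7,0,4))
E
```

```text
1856.0 (304, 181, 49, 51) [328. 206.] [ 0.7106 -0.0054  0.125 ]
[ 0.70689089 -0.00108425  0.19985256] [322. 267.]
4 x [-0.2, 0.1, 0.0, 0.0008, 0.0012, 0.0848, 0.0]
4 x [-0.2, 0.1, 0.0, 0.0008, 0.0013, 0.1198, 0.0]
now [ 0.7069 -0.0011  0.1999] [ 6.7000e-01 -1.1000e-01 -1.7979e+02]
```

Request:
play_rows --plan '[0,0,0,0.002,0.0035,0.05,0,0,0,0,0.002,0.0035,0.085,0,0,0,0,0.002,0.0035,0.095,0,0,0,0,0.002,0.0035,0.1,0,0,0,0,0.002,0.0035,0.105,0,0,0,0,0.002,0.0035,0.11,0,0,0,0,0.002,0.0035,0.114,0,0,0,0,0.002,0.0035,0.114,0]'

```text
clock: 52.68
position: [0.7093, -0.0049, 0.0876]
ee_rot: [1.0, -0.006, -0.0, -0.001]
ft_force: [-6.0, -1.3, 8.4]
grip_width: 0.001
grasp_force: 4.5
```

Request:
play_rows --plan '[0,0,0,0,0,0.003,0,0,0,0,0,0,0.006,0,0,0,0,0,0,0.008,0,0,0,0,0,0,0.008,0]'

```text
clock: 53.18
position: [0.7096, -0.0049, 0.0817]
ee_rot: [1.0, -0.006, 0.0, -0.001]
ft_force: [-10.8, -2.8, 19.8]
grip_width: 0.001
grasp_force: 10.1
```

Request:
play_rows --plan '[0,0,0,0,0,0.0015,0,0,0,0,0,0,0.0015,0,0,0,0,0,0,0.0015,0,0,0,0,0,0,0.0015,0,0,0,0,0,0,0.0015,0,0,0,0,0,0,0.0015,0,0,0,0,0,0,0.0015,0,0,0,0,0,0,0.0015,0,0,0,0,0,0,0.0015,0,0,0,0,0,0,0.0015,0]'

```text
clock: 54.42
position: [0.7097, -0.0049, 0.0815]
ee_rot: [1.0, -0.007, 0.001, -0.001]
ft_force: [-15.3, -3.1, 29.7]
grip_width: -0.0
grasp_force: 14.6
```

```bash
python3 - <<'E'
from h import *
m=viewer.camera_model('scene');im=viewer.camera('scene');cv2.imwrite('pics/s20.png',im[:,:,::-1])
c,s=np.cos(th),np.sin(th)
P=lambda x,y,z:np.round(proj(m,(B[0]+c*x-s*y,B[1]+s*x+c*y,z)),1)
for q in blobs(im,(0,180,80),(4,255,255),15): print('red',q[0],cv2.boundingRect(q[2]))
i0=cv2.imread('pics/scene0.png')[:,:,::-1].copy()
for q in blobs(i0,(0,180,80),(4,255,255),15): print('red0',q[0],cv2.boundingRect(q[2]))
print(P(.15,0,.125),P(.15,0,.101))
E
```

```text
red0 148.5 (288, 242, 16, 14)
[296.3 247.8] [296.9 253.6]
```

Request:
play_rows --plan '[0,0,0,0,0,-0.002,0,0,0,0,0,0,-0.008,0,0,0,0,0,0,-0.015,0,0,0,0,0,0,-0.022,0,0,0,0,0,0,-0.03,0,0,0,0,0,0,-0.06,0,0,0,0,0,0,-0.11,0,0,0,0,-0.1,-0.12,-0.16,0,0,0,0,-0.16,-0.12,-0.18,0,0,0,0,-0.16,-0.12,-0.18,0,0,0,0,-0.16,-0.12,-0.18,0]'

```text
clock: 55.85
position: [0.5487, 0.1199, 0.2588]
ee_rot: [1.0, -0.004, 0.001, -0.001]
ft_force: [0.2, -1.8, 0.4]
grip_width: 0.003
grasp_force: 0.0
```

```bash
python3 - <<'E'
from roll import *
s=status.get_obs();print(s['position'],s['clock'])
m=viewer.camera_model('wrist');im=viewer.camera('wrist');cv2.imwrite('pics/w21.png',im[:,:,::-1])
print(check(127.5,(0,14),im,m,110),check(42.5,(18,32),im,m,180),check(-42.5,(95,115),im,m))
for q in blobs(im,(0,180,80),(4,255,255),50): print('red',q[0],np.round(q[1][0]),at(m,*q[1][0],.125,True).round(4),at(m,*q[1][0],.101,True).round(4))
for r in blobs(im,(4,170,60),(16,255,255),200): print('chock',cv2.boundingRect(r[2]),at(m,*r[1][0],.07,True).round(3))
E
```

```text
[0.54871036 0.11985666 0.2588095 ] 55.85
[(340, 139, 64.0), (336, 139, 63.9), (298, 138, 65.0), (293, 138, 65.0)] [(414, 140, 65.5), (410, 139, 66.5), (370, 138, 65.8)] [(480, 145, 64.7), (476, 141, 69.3), (445, 140, 67.6), (441, 142, 65.0)]
red 1026.5 [446.  40.] [ 0.7059 -0.0033  0.125 ] [ 0.7126 -0.0131  0.101 ]
chock (588, 172, 23, 41) [ 0.541 -0.324  0.07 ]
chock (436, 146, 35, 43) [ 0.567 -0.039  0.07 ]
chock (372, 140, 32, 47) [0.57  0.044 0.07 ]
chock (302, 139, 27, 48) [0.571 0.129 0.07 ]
```

```bash
python3 -c "
from workcell import manip
print(manip.hand_in())"
```

```text
the job is handed in; nothing more can be done
None
```

I handed the job in: the three rollers present each sit chocked about 11 mm up the slope from their pins, and after I held the plunger down on its stop for over a second it came back up. One chock was knocked about 4 cm aside before I reached it; I found it again and used it. The verdict was not shown to me.

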